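Dock the cordless stirrer and switch it off

TASK

Put the little cordless stirrer away: first lift the loose splash cap off its knob and stand the cap, open side down, in the empty shallow white tray; next set the stirrer down fully home in its charging dock, knob end away from the dock's tall end wall; and only when it sits there turn its knob anticlockwise (seen from above), letting go and taking hold again as often as needed, until it stops at off. Set the cap and the stirrer down without dropping them, and leave the other things on the bench where they are.

Things in the scene. Friction and masses are not known exactly. Their poses are not given: they have to be found in the camera images.
- stirrer: Loose cordless stirrer, white box 130 (x) x 56 (y) x 45 mm high, about 0.5 kg, on the bench; z up, origin at the centre of its underside. Steel plate disc (52 mm across, 5 high) on its top at x = +34; black knob on its top with its axis at x = -36, y = 0. Gripped across its 56 mm width. Docked, it cannot turn with its stiff knob.
- knob_grip (a point): Point on the knob's axis, 65 mm above the stirrer's underside; turns with the knob: z up, x along its grip bar. The black bar, 36 long (x) x 12 thick (y), reaches from 4 to 30 mm above the stirrer's top, on a 4 mm high disc of 34 mm diameter; grip it across its thickness. Under the cap at the start.
- knob (a joint): Knob angle, rad: 0 at the off stop (anticlockwise end), growing clockwise seen from above, 4.7 at the other stop. Starts between 1.9 and 2.75, more than one grasp can turn. Stiff: friction torque about 0.07 N m; stays where it is left; at the stop the torque rises sharply (0.5 N m is safely the stop).
- cap: Loose black splash cap, an upside-down round cup over the knob on the stirrer's top: 50 mm diameter, wall 2.5, 37 high, plus a round grip stub on top, 16 diameter and 18 high (55 mm in all), 30 g; z up, origin at the centre of its open rim (underside). Sits loosely, 4 mm to spare round the knob.
- cap_grip (a point): Top centre of the cap's grip stub, 55 mm above the cap's rim.
- dock: Fixed grey charging dock, 156 (x) x 82 (y) mm; z up, origin at the centre of its underside. Open-topped pocket 136 x 62 mm centred on the origin, 3 mm to spare all round the stirrer; floor 6 mm, rim 16 mm above the bench; tall end wall (36 mm) with two brass contacts at +x. Docked, the stirrer's axes agree with the dock's and it lies on the pocket floor.
- tray: Fixed empty shallow white tray, 130 (x) x 110 (y) mm outside, walls 4 mm thick and 14 mm high, inner floor about 4 mm above the bench; z up, origin at the centre of its underside.
- beaker_a: Loose bystander: glass beaker, 72 mm diameter, 95 high; z up, origin at the centre of its underside.
- beaker_b: Loose bystander: glass beaker, 60 mm diameter, 75 high; z up, origin at the centre of its underside.
- jar: Loose bystander: amber glass jar with white lid, 56 mm diameter, 75 high; z up, origin at the centre of its underside.
- forceps: Loose bystander: steel forceps lying along its x, about 125 long, 16 wide, 5 high; z up, origin at the centre of its underside.
- scalpel: Loose bystander: steel scalpel lying along its x, about 145 long, 9 wide, 5 high; z up, origin at the centre of its underside.
- sherd: Loose bystander: flat terracotta sherd, about 70 x 60, 12 high; z up, origin at the centre of its underside.
There are look-alikes about, which are no part of the job. Of the things shaped like the cap, the black one is meant.

How it is judged:
By the outcome, as a careful person would: the job done as asked, in the order asked, and still so for the second after the job is handed in, with the robot touching nothing.
It also fails if it takes over 72 s, if anything falls off the work surface, if the arm or the gripper's body presses on something with over 40 N, if the wrist force passes 120 N, or if a joint passes its speed limit or range.

ROBOT

A 6-joint arm with a two-finger parallel gripper is mounted at the origin on the work surface. World frame = base frame: x ahead of the robot, y to its left, z up, the work surface at z = 0. Lengths are in m, angles in rad, forces in N, time in s.
With the tool pointing down it reaches from about 0.325 to 1 m from the base axis. Payload 5.1 kg.
Tool frame: the origin (TCP) lies between the finger pads; the fingertips stand 25 mm ahead of it and the grasp point (between the pads) lies 6 mm ahead of it (tips_ahead is the y of the fingertips in the tool frame, in m); y points along the fingers, x is the direction in which the jaws open and shut, and the axes are right-handed (so a half turn about y gives the same grasp; the last joint's range is limited). The gripper opens to 85 mm and grips with 20 to 120 N. Pads are 22 mm wide; open, the fingers measure 114 mm over their backs; the gripper's body (76 mm by 85 mm) begins 54 mm behind the grasp point. The pads swing forward as they close: fully open they stand 13 mm farther back than shut.
Start: joints at [1.146, 0.124, 1.65, -0, 1.367, -0.083], TCP at [0.218, 0.612, 0.256] pointing down, gripper open.
Joint ranges: [-2.61, 2.61], [-1.02, 2.33], [0.03, 2.71], [-1.35, 4.49], [0.32, 2.68], [-2.91, 2.91]. Speed limits (rad/s): [2.57, 2.57, 3.14, 3.14, 3.14, 3.14].

INTERFACE

Orientations are given as a unit quaternion [x, y, z, w].
In Python, from workcell import state, grab_frame, job_done, tips_ahead gives the robot as it stands. The module is installed in compiled form; this text tells all that it offers.
- The arm moves only by the tool arm_command, never from a script. Its argument "commands" is a list of rows, each an object with "gripper": the opening, from -1 (shut) to 1 (fully open); "offset": the shift along the tool's x, y, z as a fraction of full scale, a list of three; "twist": the turn about the tool's y as a fraction of full scale. A call has 1 to 20 rows; each row shifts and turns the pose as measured when the row begins, along the tool's axes as they then stand; what a row does not reach is not made up. Full scale, the value 1, is 0.02 m for a shift and 5 degrees for a turn. A row lasts 1/12 s, in which the tool goes at most 41.7 mm and 7.16 degrees, less where a joint would pass 70% of its speed; a pose out of reach is approached as far as the arm can. A call with a number of a shift or a turn outside -1 to 1 is refused whole. A call with a gripper value outside its range is refused whole. The fingers move at their own pace and stop on an object; the grip force is fixed at half the most. Time passes only in rows, so rows that do not move let the fingers close. It gives the time, the measured TCP pose, the force and the opening at its end, in the units of the state.
- state(): the state, without advancing time (a new reading comes with each control period).
- grab_frame(name): name is "scene" or "side" or "wrist"; returns a dict with "img" (420x560x3 uint8, red, green, blue), "range_z" (420x560 float32, m along the optical axis (not along the pixel's ray), 0 where there is no reading), "fx", "fy", "cx", "cy" (pixels), "R" (3x3) and "t" (3): a world point X has camera coordinates R X + t. Camera axes: x right, y down, z forward; pixel columns grow to the right and rows downward; lengths in m; the calibration is good to about 2 mm. A picture is of the moment at which its call begins.
- job_done(): hands the job in, once; it reports no verdict.
The state is a dict: "time": time; "joint_pos": joint angles; "qvel": joint speeds; "effort": joint torques, N m; "eef_pos": TCP position; "eef_rot": TCP orientation; "ft_force": force on the tool from outside, world axes, zero at the start; "wrist_torque": the same for the moment, N m; "gripper_width": finger opening in m.
Only numpy, scipy, OpenCV 4.12 (cv2) and the standard library are available. Lean on these libraries where they do the work, as an engineer would, in place of code of your own. Each camera call takes 0.05 s, during which the arm holds its last target. There are 200 camera calls.

## Working session

There is one attempt and no reset: what is moved stays moved. The work goes in short steps, Python scripts to look and compute and a tool call to move; the robot and the scene stay as the last step left them, time stands still between calls to the robot, and variables do not carry over. Pictures are saved under pics/ and viewed, about 8 in all and at most 12, crops included, and the job is handed in when it is done.

Besides the shell and the picture viewer there is one more tool, called after "Call:" by a JSON object that holds its "fn" and its "kwargs", one argument or row to a line. arm_command: Moves the arm, as the interface text tells. Shift numbers are shares of 0.02 m and turn numbers shares of 5 degrees, none past 1 either way. Its arguments: {"type":"object","properties":{"commands":{"type":"array","items":{"type":"object","properties":{"gripper":{"type":"number"},"offset":{"type":"array","items":{"type":"number"}},"twist":{"type":"number"}}}}},"required":["commands"]}

```bash
mkdir -p pics; cat > h.py <<'E'
import numpy as np, cv2
from workcell import state, grab_frame, job_done, tips_ahead
def save(f,n): cv2.imwrite(f'pics/{n}.png', f['img'][:,:,::-1])
def pts(f):
    z=f['range_z'].astype(float); h,w=z.shape; u,v=np.meshgrid(np.arange(w),np.arange(h))
    c=np.stack([(u-f['cx'])/f['fx']*z,(v-f['cy'])/f['fy']*z,z],-1)
    P=(c-f['t'])@f['R']; P[z==0]=np.nan
    return P
def ray(f,u,v,h):
    d=np.array([(u-f['cx'])/f['fx'],(v-f['cy'])/f['fy'],1])@f['R']; o=-np.array(f['t'])@f['R']
    return o+d*(h-o[2])/d[2]
E
python3 - <<'E'
from h import *
for n in ['scene','side','wrist']:
    f=grab_frame(n); save(f,n+'0'); np.savez(f'pics/{n}0.npz',**f); print(n, -np.array(f['t'])@f['R'], f['fx'])
s=state(); print(s['eef_pos'],s['eef_rot'],s['time'],s['gripper_width'],tips_ahead)
E
```

```text
scene [ 1.33023625 -0.45281347  0.85416908] 424.4097868755581
side [0.28993106 0.62203505 0.6637468 ] 454.1687341928823
wrist [0.14785364 0.63705395 0.37477297] 373.69140132447876
[0.21771092 0.61199523 0.25532318] [ 0.57803938  0.40719009 -0.40818476 -0.57745294] 0.15 0.08531400475988386 0.025
```

View pics/scene0.png

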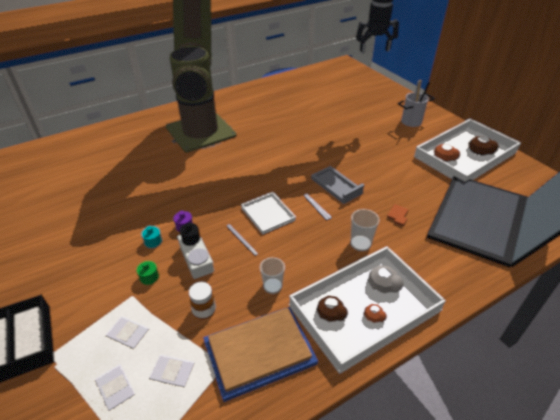

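View pics/side0.png

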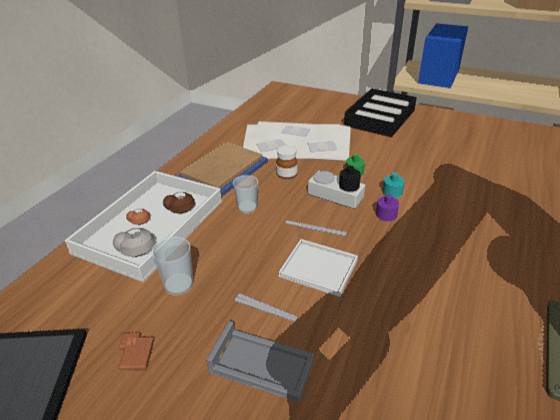

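Scene view: the black cap (190,233) sits on the white stirrer (195,255). The cyan (150,237), purple (183,220) and green (148,272) caps stand on the bench as look-alikes. The empty small tray is at (268,212), and the dock at (337,184) has its tall wall towards the upper left or lower right, still to be measured. In the side view the stirrer is at (337,188), the black cap at (349,180), the tray at (318,267), and the dock at (262,360) with its tall wall at (222,345).

```bash
python3 - <<'E'
from h import *
def L(n): return dict(np.load(f'pics/{n}0.npz'))
sc,sd=L('scene'),L('side')
for nm,f,boxes in [('scene',sc,dict(stir=(165,215,215,285),tray=(235,185,300,238),dock=(300,160,372,208))),('side',sd,dict(stir=(300,160,372,210),tray=(270,232,365,300),dock=(198,315,325,405)))]:
    P=pts(f); img=f['img'].astype(int)
    for k,(a,b,c,d) in boxes.items():
        p=P[b:d,a:c].reshape(-1,3); col=img[b:d,a:c].reshape(-1,3)
        sat=col.max(1)-col.min(1); ok=np.isfinite(p[:,0])
        def rect(m,t):
            q=p[m]
            if len(q)<10: print(nm,k,t,len(q));return
            r=cv2.minAreaRect((q[:,:2]*1000).astype(np.float32)); print(nm,k,t,len(q),np.round(r[0]),np.round(r[1]),round(r[2],1), 'med',np.round(np.median(q,0)*1000))
        br=col.mean(1)
        if k=='stir':
            rect(ok&(p[:,2]>.040)&(p[:,2]<.0485)&(sat<40)&(br>90),'top')
            rect(ok&(p[:,2]>.0495)&(p[:,2]<.056)&(sat<40)&(br>70),'disc?')
            rect(ok&(p[:,2]>.078)&(br<60),'captop'); rect(ok&(p[:,2]>.09)&(br<60),'stub')
        if k=='tray':
            rect(ok&(p[:,2]>.003)&(sat<45)&(br>100),'all'); rect(ok&(p[:,2]>.010)&(sat<45),'rim')
        if k=='dock':
            rect(ok&(p[:,2]>.003)&(sat<35),'all'); rect(ok&(p[:,2]>.012)&(p[:,2]<.02)&(sat<35),'rim'); rect(ok&(p[:,2]>.026)&(sat<40),'wall')
a=cv2.resize(sc['img'][180:300,110:240],None,fx=3.2,fy=3.2,interpolation=2);b=cv2.resize(sd['img'][140:240,270:410],None,fx=2.7,fy=2.7,interpolation=2)
c=np.zeros((400,800,3),np.uint8); c[:a.shape[0],:a.shape[1]]=a; w=min(b.shape[1],800-416); c[:b.shape[0],416:416+w]=b[:,:w]
cv2.imwrite('pics/crop1.png',c[:,:,::-1])
E
```

```text
scene stir top 359 [ 581. -263.] [ 55. 133.] 84.5 med [ 591. -271.   45.]
scene stir disc? 166 [ 597. -265.] [49. 81.] 84.8 med [ 615. -265.   51.]
scene stir captop 216 [ 547. -258.] [46. 49.] 70.5 med [ 550. -260.   82.]
scene stir stub 40 [ 546. -258.] [17. 14.] 3.8 med [ 549. -258.   99.]
scene tray all 1004 [521. -45.] [143. 178.] 0.4 med [527. -14.   5.]
scene tray rim 201 [525. -12.] [111. 134.] 89.3 med [528. -19.  13.]
scene dock all 999 [524. 197.] [171. 162.] 4.8 med [533. 234.   9.]
scene dock rim 274 [526. 237.] [161.  84.] 4.8 med [520. 225.  15.]
scene dock wall 97 [599. 242.] [13. 80.] 4.9 med [601. 240.  34.]
side stir top 346 [ 577. -259.] [ 60. 129.] 83.2 med [ 578. -241.   45.]
side stir disc? 164 [ 580. -252.] [ 52. 116.] 71.8 med [ 608. -261.   51.]
side stir captop 233 [ 543. -254.] [47. 49.] 18.5 med [ 540. -250.   83.]
side stir stub 43 [ 543. -254.] [16. 13.] 53.8 med [ 543. -251.   98.]
side tray all 2611 [523. -47.] [186. 131.] 90.0 med [522. -11.   5.]
side tray rim 513 [523. -11.] [113. 131.] 89.8 med [521.   2.  14.]
side dock all 4897 [534. 204.] [170. 157.] 5.6 med [524. 240.   8.]
side dock rim 1449 [523. 239.] [154.  84.] 5.1 med [506. 252.  16.]
side dock wall 360 [596. 246.] [11. 83.] 5.6 med [594. 250.  36.]
```

View pics/crop1.png

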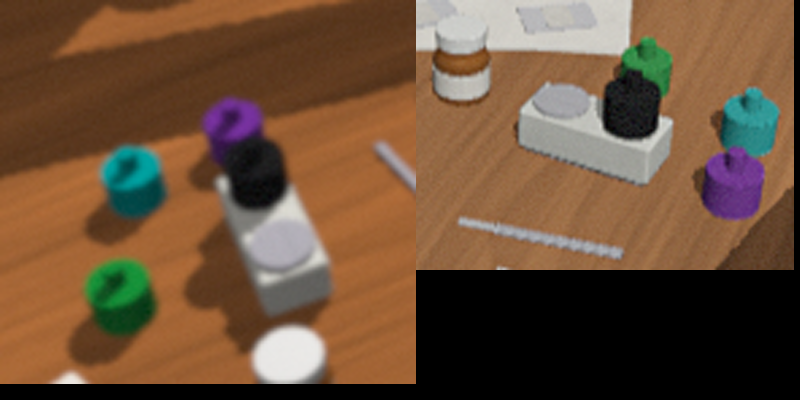

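The enlarged crop confirms the target. The black cap (255,175 in the crop) is on the stirrer, and the purple, cyan and green ones stand apart on the bench. Next I'll work out the approach.

```bash
cat >> h.py <<'E'
from scipy.spatial.transform import Rotation as R_
def go(target, yaw=None):
    """offset in tool axes [m] to world target; jaw yaw diff (deg world ccw, mod 180)"""
    s=state(); R=R_.from_quat(s['eef_rot']); M=R.as_matrix()
    d=M.T@(np.array(target)-s['eef_pos']); y0=np.degrees(np.arctan2(M[1,0],M[0,0]))
    out=f"t={s['time']:.2f} pos(mm) {np.round(np.array(s['eef_pos'])*1000,1)} offs/20mm {np.round(d/.02,2)} jawyaw {y0:.1f} tooly {np.round(M[:,1],3)} j {np.round(s['joint_pos'],2)} w {s['gripper_width']*1000:.1f} F {np.round(s['ft_force'],1)} Tq {np.round(s['wrist_torque'],2)}"
    if yaw is not None:
        dy=(yaw-y0+90)%180-90; out+=f" twist/5deg(neg=ccw) {-dy/5:.2f}"
    print(out)
E
python3 - <<'E'
from h import *
go([.545,-.256,.255],84)
for n in ['scene','side']:
    f=dict(np.load(f'pics/{n}0.npz')); P=pts(f); h=cv2.cvtColor(f['img'],cv2.COLOR_RGB2HSV)
    for nm,(a,b) in dict(purple=(125,150),cyan=(85,100),green=(50,75)).items():
        m=(h[...,0]>=a)&(h[...,0]<=b)&(h[...,1]>120)&(P[...,2]>.025)&(P[...,2]<.07)&(P[...,0]<.7)&(P[...,0]>.3)&(P[...,1]<0)
        print(n,nm,m.sum(),np.round(np.nanmedian(P[m],0)*1000))
E
```

```text
t=0.15 pos(mm) [217.7 612.  255.3] offs/20mm [-35.4    0.07 -29.96] jawyaw 70.4 tooly [-0.001 -0.001 -1.   ] j [ 1.15  0.12  1.65 -0.    1.37 -0.08] w 85.3 F [-1.1  0.4 -0.7] Tq [ 0.03  0.01 -0.05] twist/5deg(neg=ccw) -2.72
scene purple 215 [ 452. -248.   37.]
scene cyan 243 [ 465. -343.   37.]
scene green 284 [ 580. -391.   37.]
side purple 345 [ 444. -235.   37.]
side cyan 278 [ 453. -331.   37.]
side green 205 [ 566. -381.   37.]
```

Call:
{"fn": "arm_command", "kwargs": {
  "commands": [
    {"gripper": 1,"offset": [-1,0,-0.85],"twist": -0.1},
    {"gripper": 1,"offset": [-1,0,-0.85],"twist": -0.1},
    {"gripper": 1,"offset": [-1,0,-0.85],"twist": -0.1},
    {"gripper": 1,"offset": [-1,0,-0.85],"twist": -0.1},
    {"gripper": 1,"offset": [-1,0,-0.85],"twist": -0.1},
    {"gripper": 1,"offset": [-1,0,-0.85],"twist": -0.1},
    {"gripper": 1,"offset": [-1,0,-0.85],"twist": -0.1},
    {"gripper": 1,"offset": [-1,0,-0.85],"twist": -0.1},
    {"gripper": 1,"offset": [-1,0,-0.85],"twist": -0.1},
    {"gripper": 1,"offset": [-1,0,-0.85],"twist": -0.1},
    {"gripper": 1,"offset": [-1,0,-0.85],"twist": -0.1},
    {"gripper": 1,"offset": [-1,0,-0.85],"twist": -0.1},
    {"gripper": 1,"offset": [-1,0,-0.85],"twist": -0.1},
    {"gripper": 1,"offset": [-1,0,-0.85],"twist": -0.1},
    {"gripper": 1,"offset": [-1,0,-0.85],"twist": -0.1},
    {"gripper": 1,"offset": [-1,0,-0.85],"twist": -0.1},
    {"gripper": 1,"offset": [-1,0,-0.85],"twist": -0.1},
    {"gripper": 1,"offset": [-1,0,-0.85],"twist": -0.1},
    {"gripper": 1,"offset": [-1,0,-0.85],"twist": -0.1},
    {"gripper": 1,"offset": [-1,0,-0.85],"twist": -0.1}
  ]
}}

```text
time: 1.82
eef_pos: [0.4496, 0.1196, 0.2487]
eef_rot: [0.536, 0.458, -0.465, -0.535]
ft_force: [0.2, 0.4, 0.2]
gripper_width: 0.0851
```

```bash
python3 -c "
from h import *
go([.545,-.256,.2],84)"
```

```text
t=1.82 pos(mm) [449.6 119.6 248.7] offs/20mm [-17.85   2.54  -7.51] jawyaw 81.5 tooly [-0.007 -0.008 -1.   ] j [ 0.15 -0.29  2.05 -0.01  1.39 -1.27] w 85.1 F [0.2 0.4 0.2] Tq [ 0.07  0.01 -0.05] twist/5deg(neg=ccw) -0.50
```

Call:
{"fn": "arm_command", "kwargs": {
  "commands": [
    {"gripper": 1,"offset": [-1,0.12,-0.42],"twist": -0.05},
    {"gripper": 1,"offset": [-1,0.12,-0.42],"twist": -0.05},
    {"gripper": 1,"offset": [-1,0.12,-0.42],"twist": -0.05},
    {"gripper": 1,"offset": [-1,0.12,-0.42],"twist": -0.05},
    {"gripper": 1,"offset": [-1,0.12,-0.42],"twist": -0.05},
    {"gripper": 1,"offset": [-1,0.12,-0.42],"twist": -0.05},
    {"gripper": 1,"offset": [-1,0.12,-0.42],"twist": -0.05},
    {"gripper": 1,"offset": [-1,0.12,-0.42],"twist": -0.05},
    {"gripper": 1,"offset": [-1,0.12,-0.42],"twist": -0.05},
    {"gripper": 1,"offset": [-1,0.12,-0.42],"twist": -0.05},
    {"gripper": 1,"offset": [-1,0.12,-0.42],"twist": -0.05},
    {"gripper": 1,"offset": [-1,0.12,-0.42],"twist": -0.05},
    {"gripper": 1,"offset": [-1,0.12,-0.42],"twist": -0.05},
    {"gripper": 1,"offset": [-1,0.12,-0.42],"twist": -0.05},
    {"gripper": 1,"offset": [-1,0.12,-0.42],"twist": -0.05},
    {"gripper": 1,"offset": [-1,0.12,-0.42],"twist": 0},
    {"gripper": 1,"offset": [-0.6,0.1,-0.2],"twist": 0},
    {"gripper": 1,"offset": [0,0,0],"twist": 0}
  ]
}}

```text
time: 3.32
eef_pos: [0.5495, -0.2482, 0.202]
eef_rot: [-0.519, -0.473, 0.483, 0.523]
ft_force: [-0.4, -0.3, -1.0]
gripper_width: 0.0856
```

```bash
python3 -c "
from h import *
go([.545,-.256,.2],84)
f=grab_frame('wrist'); save(f,'wrist1'); np.savez('pics/wrist1.npz',**f)
P=pts(f); b=f['img'].max(2)
w=(abs(P[...,0]-.58)<.12)&(abs(P[...,1]+.26)<.09)
m=w&(P[...,2]>.09)&(P[...,2]<.106)
def c(m,t):
  q=P[m]; print(t,len(q), cv2.minAreaRect((q[:,:2]*1000).astype(np.float32)) if len(q)>3 else '', np.round(np.median(q,0)*1000,1))
c(m,'stub'); c(w&(P[...,2]>.077)&(P[...,2]<.088),'captop'); c(w&(P[...,2]>.04)&(P[...,2]<.048)&(b>90),'top')
c(w&(P[...,2]>.0485)&(P[...,2]<.054)&(b>60),'disc')
"
```

```text
t=3.32 pos(mm) [ 549.5 -248.2  202. ] offs/20mm [-0.41  0.1   0.19] jawyaw 85.1 tooly [-0.014 -0.005 -1.   ] j [-0.51  0.07  1.8  -0.01  1.28 -1.99] w 85.6 F [-0.4 -0.3 -1. ] Tq [ 0.02 -0.03  0.03] twist/5deg(neg=ccw) 0.22
stub 576 ((546.508056640625, -256.5271301269531), (15.396501541137695, 15.359269142150879), 59.524803161621094) [ 545.3 -256.4  101.8]
captop 3641 ((546.6087036132812, -256.5647888183594), (49.393760681152344, 48.97889709472656), 12.728407859802246) [ 543.2 -255.6   84.1]
top 3291 ((553.3817749023438, -286.45831298828125), (186.71006774902344, 126.6467514038086), 0.008213357999920845) [ 578.1 -262.3   46.6]
disc 3114 ((543.33349609375, -271.6082763671875), (193.04678344726562, 82.97154235839844), 16.09819984436035) [ 612.8 -264.6   52. ]
```

View pics/wrist1.png

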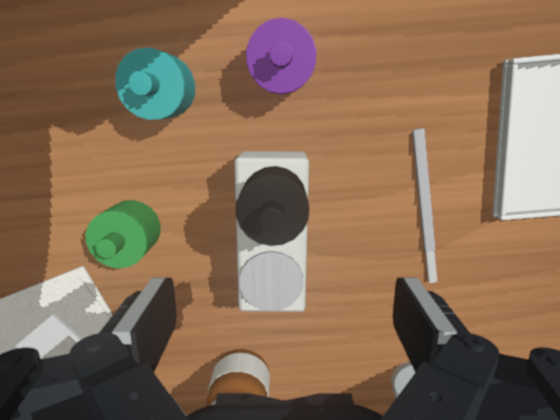

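Call:
{"fn": "arm_command", "kwargs": {
  "commands": [
    {"gripper": 1,"offset": [-0.4,0.6,0.12],"twist": 0},
    {"gripper": 1,"offset": [0,1,0],"twist": 0},
    {"gripper": 1,"offset": [0,1,0],"twist": 0},
    {"gripper": 0.3,"offset": [0,0.9,0],"twist": 0},
    {"gripper": 0.0,"offset": [0,0.6,0],"twist": 0},
    {"gripper": -0.2,"offset": [0,0,0],"twist": 0},
    {"gripper": -0.2,"offset": [0,0,0],"twist": 0}
  ]
}}

```text
time: 3.95
eef_pos: [0.5427, -0.251, 0.1151]
eef_rot: [-0.517, -0.475, 0.484, 0.522]
ft_force: [-0.4, 0.8, 0.3]
gripper_width: 0.0388
```

```bash
python3 -c "
from h import *
go([.5465,-.2565,.11],84)"
```

```text
t=3.95 pos(mm) [ 542.7 -251.   115.1] offs/20mm [-0.26  0.26 -0.22] jawyaw 85.4 tooly [-0.014 -0.003 -1.   ] j [-0.52  0.14  1.88 -0.01  1.13 -2.  ] w 38.8 F [-0.4  0.8  0.3] Tq [ 0.09  0.02 -0.02] twist/5deg(neg=ccw) 0.28
```

Call:
{"fn": "arm_command", "kwargs": {
  "commands": [
    {"gripper": -0.2,"offset": [-0.3,0.2,-0.25],"twist": 0},
    {"gripper": -0.2,"offset": [0,0,0],"twist": 0}
  ]
}}

```text
time: 4.12
eef_pos: [0.5476, -0.2573, 0.1118]
eef_rot: [-0.517, -0.476, 0.484, 0.521]
ft_force: [-0.7, -0.0, 0.1]
gripper_width: 0.0341
```

```bash
python3 -c "
from h import *
go([.5465,-.2565,.110],84)"
```

```text
t=4.12 pos(mm) [ 547.6 -257.3  111.8] offs/20mm [0.04 0.09 0.06] jawyaw 85.5 tooly [-0.013 -0.004 -1.   ] j [-0.52  0.16  1.86 -0.01  1.13 -2.01] w 34.1 F [-0.7 -0.   0.1] Tq [0.03 0.   0.02] twist/5deg(neg=ccw) 0.29
```

Good. Close, then lift gently.

Call:
{"fn": "arm_command", "kwargs": {
  "commands": [
    {"gripper": -1,"offset": [0,0.07,0],"twist": 0},
    {"gripper": -1,"offset": [0,0,0],"twist": 0},
    {"gripper": -1,"offset": [0,0,0],"twist": 0},
    {"gripper": -1,"offset": [0,0,0],"twist": 0},
    {"gripper": -1,"offset": [0,0,0],"twist": 0}
  ]
}}

```text
time: 4.53
eef_pos: [0.55, -0.2589, 0.114]
eef_rot: [0.519, 0.476, -0.483, -0.519]
ft_force: [-0.7, -0.6, -0.5]
gripper_width: 0.013
```

```bash
python3 -c "
from h import *
go([.523,-.011,.200],85)"
```

```text
t=4.53 pos(mm) [ 550.  -258.9  114. ] offs/20mm [12.22 -4.38  2.36] jawyaw 85.5 tooly [-0.007 -0.007 -1.   ] j [-0.52  0.16  1.86 -0.01  1.12 -2.01] w 13.0 F [-0.7 -0.6 -0.5] Tq [ 0.03 -0.07  0.04] twist/5deg(neg=ccw) 0.09
```

Call:
{"fn": "arm_command", "kwargs": {
  "commands": [
    {"gripper": -1,"offset": [0,0,0],"twist": 0},
    {"gripper": -1,"offset": [0,0,0],"twist": 0}
  ]
}}

```text
time: 4.7
eef_pos: [0.5501, -0.259, 0.1145]
eef_rot: [0.52, 0.476, -0.483, -0.519]
ft_force: [0.7, -0.4, 0.1]
gripper_width: 0.013
```

```bash
python3 -c "
from h import *
go([.523,-.011,.200],85)
f=grab_frame('wrist'); save(f,'wrist2');go([.523,-.011,.200],85)"
```

```text
t=4.70 pos(mm) [ 550.1 -259.   114.5] offs/20mm [12.22 -4.36  2.36] jawyaw 85.5 tooly [-0.007 -0.007 -1.   ] j [-0.52  0.16  1.86 -0.01  1.12 -2.01] w 13.0 F [ 0.7 -0.4  0.1] Tq [0.02 0.03 0.04] twist/5deg(neg=ccw) 0.09
t=4.75 pos(mm) [ 550.1 -259.   114.4] offs/20mm [12.22 -4.36  2.36] jawyaw 85.5 tooly [-0.007 -0.007 -1.   ] j [-0.52  0.16  1.86 -0.01  1.12 -2.01] w 13.0 F [ 0.  -0.5 -0.3] Tq [0.04 0.03 0.01] twist/5deg(neg=ccw) 0.09
```

View pics/wrist2.png

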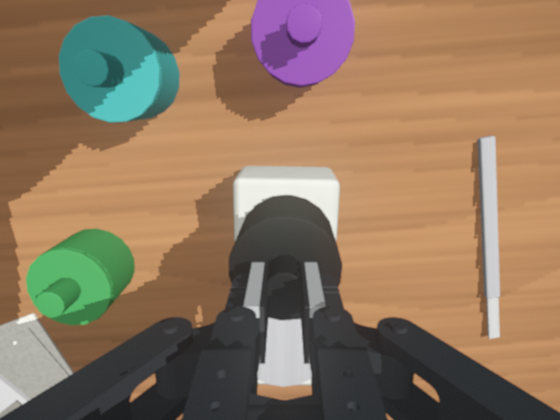

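The stub (285,272) is between the pads, over the black cap. Lift.

Call:
{"fn": "arm_command", "kwargs": {
  "commands": [
    {"gripper": -1,"offset": [0,-0.5,0],"twist": 0},
    {"gripper": -1,"offset": [0,-0.8,0],"twist": 0},
    {"gripper": -1,"offset": [0,-1,0],"twist": 0},
    {"gripper": -1,"offset": [0,-1,0],"twist": 0},
    {"gripper": -1,"offset": [0,-1,0],"twist": 0},
    {"gripper": -1,"offset": [0,-0.2,0],"twist": 0}
  ]
}}

```text
time: 5.25
eef_pos: [0.5492, -0.2574, 0.2078]
eef_rot: [-0.518, -0.476, 0.484, 0.521]
ft_force: [1.2, -0.7, 0.5]
gripper_width: 0.0129
```

```bash
python3 -c "
from h import *
go([.523,-.011,.200],85)
f=grab_frame('side'); P=pts(f)
c=cv2.resize(f['img'][90:220,280:420],None,fx=4,fy=4); cv2.imwrite('pics/side2.png',c[:,:,::-1])
"
```

```text
t=5.25 pos(mm) [ 549.2 -257.4  207.8] offs/20mm [12.18  0.35  2.28] jawyaw 85.5 tooly [-0.012 -0.004 -1.   ] j [-0.52  0.07  1.79 -0.01  1.29 -2.01] w 12.9 F [ 1.2 -0.7  0.5] Tq [ 0.02 -0.04 -0.02] twist/5deg(neg=ccw) 0.09
```

View pics/side2.png

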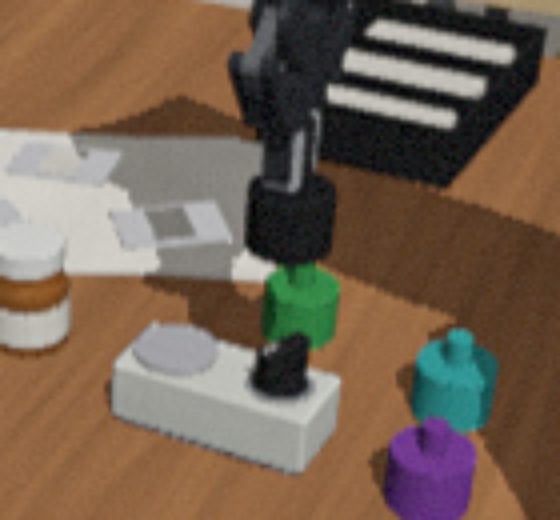

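The side crop shows the black cap held at (290,220). The bare knob is at (283,370) on the undisturbed stirrer.

Call:
{"fn": "arm_command", "kwargs": {
  "commands": [
    {"gripper": -1,"offset": [0.5,0,0.1],"twist": 0},
    {"gripper": -1,"offset": [1,0,0.19],"twist": 0},
    {"gripper": -1,"offset": [1,0,0.19],"twist": 0},
    {"gripper": -1,"offset": [1,0,0.19],"twist": 0},
    {"gripper": -1,"offset": [1,0,0.19],"twist": 0},
    {"gripper": -1,"offset": [1,0,0.19],"twist": 0},
    {"gripper": -1,"offset": [1,0.2,0.19],"twist": 0},
    {"gripper": -1,"offset": [1,0.4,0.19],"twist": 0},
    {"gripper": -1,"offset": [1,0.6,0.19],"twist": 0},
    {"gripper": -1,"offset": [1,0.8,0.19],"twist": 0},
    {"gripper": -1,"offset": [1,0.8,0.19],"twist": 0},
    {"gripper": -1,"offset": [1,0.8,0.1],"twist": 0},
    {"gripper": -1,"offset": [0.6,0.8,0],"twist": 0},
    {"gripper": -1,"offset": [0,0,0],"twist": 0}
  ]
}}

```text
time: 6.47
eef_pos: [0.5094, 0.0073, 0.0976]
eef_rot: [-0.51, -0.47, 0.488, 0.53]
ft_force: [-0.7, 0.4, -1.2]
gripper_width: 0.013
```

```bash
python3 -c "
from h import *
go([.527,-.013,.075],85)"
```

```text
t=6.47 pos(mm) [509.4   7.3  97.6] offs/20mm [-0.94  1.09 -1.  ] jawyaw 85.3 tooly [-0.038  0.005 -0.999] j [-0.09 -0.01  2.07  0.    1.12 -1.58] w 13.0 F [-0.7  0.4 -1.2] Tq [-0.01  0.01  0.02] twist/5deg(neg=ccw) 0.07
```

Call:
{"fn": "arm_command", "kwargs": {
  "commands": [
    {"gripper": -1,"offset": [-0.5,0.2,-0.5],"twist": 0},
    {"gripper": -1,"offset": [-0.4,0.3,-0.5],"twist": 0},
    {"gripper": -1,"offset": [0,0.2,0],"twist": 0},
    {"gripper": -1,"offset": [0,0,0],"twist": 0}
  ]
}}

```text
time: 6.8
eef_pos: [0.5229, -0.0104, 0.0781]
eef_rot: [-0.506, -0.469, 0.491, 0.532]
ft_force: [-0.7, -0.1, -0.0]
gripper_width: 0.0132
```

```bash
python3 -c "
from h import *
go([.527,-.013,.075],85)"
```

```text
t=6.80 pos(mm) [522.9 -10.4  78.1] offs/20mm [-0.11  0.14 -0.22] jawyaw 85.6 tooly [-0.048  0.006 -0.999] j [-0.12  0.06  2.05 -0.    1.09 -1.62] w 13.2 F [-0.7 -0.1 -0. ] Tq [ 0.03 -0.02  0.05] twist/5deg(neg=ccw) 0.11
```

Call:
{"fn": "arm_command", "kwargs": {
  "commands": [
    {"gripper": -1,"offset": [0,0.12,0],"twist": 0},
    {"gripper": -1,"offset": [0,0.1,0],"twist": 0},
    {"gripper": -1,"offset": [0,0,0],"twist": 0}
  ]
}}

```text
time: 7.05
eef_pos: [0.5217, -0.0104, 0.0736]
eef_rot: [-0.506, -0.469, 0.491, 0.532]
ft_force: [-0.1, 0.9, -0.3]
gripper_width: 0.013
```

```bash
python3 -c "
from h import *
go([.527,-.013,.075],85)"
```

```text
t=7.05 pos(mm) [521.7 -10.4  73.6] offs/20mm [-0.11 -0.08 -0.27] jawyaw 85.5 tooly [-0.049  0.006 -0.999] j [-0.12  0.06  2.05 -0.    1.08 -1.62] w 13.0 F [-0.1  0.9 -0.3] Tq [ 0.02 -0.04 -0.01] twist/5deg(neg=ccw) 0.10
```

Call:
{"fn": "arm_command", "kwargs": {
  "commands": [
    {"gripper": -1,"offset": [0,0.1,0],"twist": 0},
    {"gripper": -1,"offset": [0,0,0],"twist": 0}
  ]
}}

```text
time: 7.22
eef_pos: [0.5214, -0.0102, 0.072]
eef_rot: [-0.506, -0.469, 0.491, 0.532]
ft_force: [-0.1, 0.7, 0.7]
gripper_width: 0.0129
```

```bash
python3 -c "
from h import *
go([.527,-.013,.075],85)
f=grab_frame('side'); P=pts(f)
c=cv2.resize(f['img'][170:310,250:390],None,fx=4,fy=4); cv2.imwrite('pics/side3.png',c[:,:,::-1])
m=(f['img'].max(2)<70)&(abs(P[...,0]-.52)<.05)&(abs(P[...,1]+.01)<.05)&(P[...,2]<.035); q=P[m];print(len(q),np.percentile(q,[1,5,50],axis=0))"
```

```text
t=7.22 pos(mm) [521.4 -10.2  72. ] offs/20mm [-0.12 -0.16 -0.28] jawyaw 85.5 tooly [-0.048  0.006 -0.999] j [-0.12  0.06  2.05 -0.    1.08 -1.61] w 12.9 F [-0.1  0.7  0.7] Tq [0.02 0.04 0.01] twist/5deg(neg=ccw) 0.10
212 [[ 0.48994877 -0.00714513  0.01025583]
 [ 0.49088189 -0.0029222   0.0122623 ]
 [ 0.50687349  0.01237847  0.02325503]]
```

Call:
{"fn": "arm_command", "kwargs": {
  "commands": [
    {"gripper": -1,"offset": [0,0.1,0],"twist": 0},
    {"gripper": -1,"offset": [0,0.0,0],"twist": 0}
  ]
}}

```text
time: 7.43
eef_pos: [0.5221, -0.0102, 0.0712]
eef_rot: [-0.507, -0.469, 0.491, 0.532]
ft_force: [0.4, 0.0, -0.1]
gripper_width: 0.0136
```

Call:
{"fn": "arm_command", "kwargs": {
  "commands": [
    {"gripper": -1,"offset": [0,0.1,0],"twist": 0},
    {"gripper": -1,"offset": [0,0.0,0],"twist": 0}
  ]
}}

```text
time: 7.6
eef_pos: [0.5228, -0.0101, 0.0714]
eef_rot: [-0.507, -0.47, 0.49, 0.531]
ft_force: [-0.5, -0.5, -0.3]
gripper_width: 0.013
```

```bash
python3 -c "
from h import *
go([.527,-.013,.075],85)"
```

```text
t=7.60 pos(mm) [522.8 -10.1  71.4] offs/20mm [-0.13 -0.19 -0.21] jawyaw 85.5 tooly [-0.045  0.006 -0.999] j [-0.12  0.06  2.05  0.    1.07 -1.61] w 13.0 F [-0.5 -0.5 -0.3] Tq [ 0.02  0.01 -0.03] twist/5deg(neg=ccw) 0.10
```

View pics/side3.png

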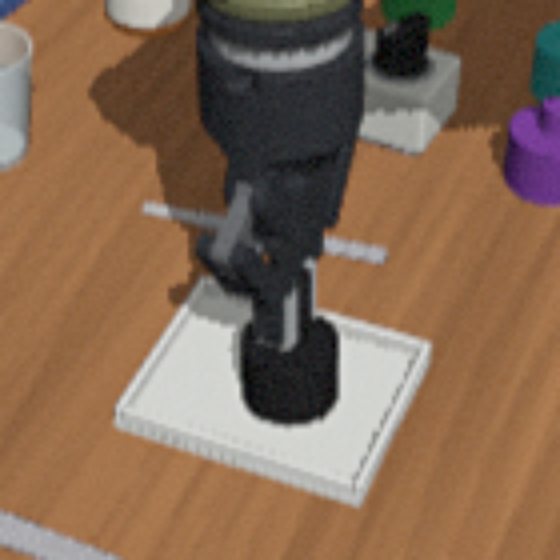

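Call:
{"fn": "arm_command", "kwargs": {
  "commands": [
    {"gripper": -1,"offset": [0,0.2,0],"twist": 0}
  ]
}}

```text
time: 7.68
eef_pos: [0.5234, -0.0098, 0.0703]
eef_rot: [-0.506, -0.47, 0.49, 0.532]
ft_force: [-15.0, 4.4, 38.9]
gripper_width: 0.0132
```

Call:
{"fn": "arm_command", "kwargs": {
  "commands": [
    {"gripper": -1,"offset": [0,0,0],"twist": 0},
    {"gripper": -0.4,"offset": [0,0,0],"twist": 0},
    {"gripper": 0,"offset": [0,0,0],"twist": 0},
    {"gripper": 0,"offset": [0,-0.2,0],"twist": 0},
    {"gripper": 0.2,"offset": [0,-0.6,0],"twist": 0},
    {"gripper": 1,"offset": [0,-1,0],"twist": 0},
    {"gripper": 1,"offset": [0,-1,0],"twist": 0},
    {"gripper": 1,"offset": [0,-1,0],"twist": 0},
    {"gripper": 1,"offset": [0,-1,0],"twist": 0}
  ]
}}

```text
time: 8.43
eef_pos: [0.5242, -0.0101, 0.1661]
eef_rot: [-0.503, -0.467, 0.493, 0.535]
ft_force: [0.1, 0.3, -0.1]
gripper_width: 0.0855
```

```bash
python3 -c "
from h import *
go([.579,-.261,.160],84)
f=grab_frame('side'); P=pts(f)
m=(f['img'].max(2)<70)&(abs(P[...,0]-.52)<.05)&(abs(P[...,1]+.01)<.05)
for lo,hi in [(.036,.044),(.05,.064)]:
  q=P[m&(P[...,2]>lo)&(P[...,2]<hi)]; print(len(q),cv2.minAreaRect((q[:,:2]*1000).astype(np.float32)),np.median(q[:,2]))"
```

```text
t=8.43 pos(mm) [524.2 -10.1 166.1] offs/20mm [-12.29   0.05  -3.72] jawyaw 85.5 tooly [-0.057  0.008 -0.998] j [-0.12 -0.05  1.98  0.    1.26 -1.61] w 85.5 F [ 0.1  0.3 -0.1] Tq [ 0.   -0.05 -0.01] twist/5deg(neg=ccw) 0.30
286 ((517.372802734375, -4.607892990112305), (47.364444732666016, 46.48789596557617), 12.313837051391602) 0.04143776427292392
58 ((518.1187133789062, -6.460674285888672), (13.973538398742676, 16.420747756958008), 21.618101119995117) 0.05867123995148717
```

Cap measures upright in the tray: top at z 41 mm, stub top at 59 mm, centre about (517,-5). On to the stirrer.

Call:
{"fn": "arm_command", "kwargs": {
  "commands": [
    {"gripper": 1,"offset": [-0.6,0,-0.18],"twist": 0},
    {"gripper": 1,"offset": [-1,0,-0.3],"twist": 0},
    {"gripper": 1,"offset": [-1,0,-0.3],"twist": 0},
    {"gripper": 1,"offset": [-1,0,-0.3],"twist": 0},
    {"gripper": 1,"offset": [-1,0,-0.3],"twist": 0},
    {"gripper": 1,"offset": [-1,0,-0.3],"twist": 0},
    {"gripper": 1,"offset": [-1,0,-0.3],"twist": 0},
    {"gripper": 1,"offset": [-1,0,-0.3],"twist": 0},
    {"gripper": 1,"offset": [-1,0,-0.3],"twist": 0},
    {"gripper": 1,"offset": [-1,0,-0.3],"twist": 0},
    {"gripper": 1,"offset": [-1,0,-0.3],"twist": 0.1},
    {"gripper": 1,"offset": [-1,0,-0.3],"twist": 0.1},
    {"gripper": 1,"offset": [-0.5,0,-0.1],"twist": 0.1},
    {"gripper": 1,"offset": [0,0,0],"twist": 0}
  ]
}}

```text
time: 9.65
eef_pos: [0.5778, -0.2785, 0.1623]
eef_rot: [-0.511, -0.46, 0.485, 0.54]
ft_force: [-1.0, 0.1, 0.7]
gripper_width: 0.0855
```

```bash
python3 -c "
from h import *
go([.580,-.261,.160],84)
f=grab_frame('wrist'); save(f,'wrist3'); P=pts(f); b=f['img'].min(2)
w=(abs(P[...,0]-.58)<.08)&(abs(P[...,1]+.26)<.045)
m=w&(P[...,2]>.041)&(P[...,2]<.0575)&(b>60)
q=P[m]; print(len(q),cv2.minAreaRect((q[:,:2]*1000).astype(np.float32)))
k=w&(P[...,2]>.069)&(P[...,2]<.085); q=P[k]; print('knob',len(q),cv2.minAreaRect((q[:,:2]*1000).astype(np.float32)),np.median(q[:,2]))
"
```

```text
t=9.65 pos(mm) [ 577.8 -278.5  162.3] offs/20mm [ 0.88  0.12 -0.02] jawyaw 84.0 tooly [-0.054  0.007 -0.999] j [-0.52  0.21  1.72 -0.02  1.26 -1.98] w 85.5 F [-1.   0.1  0.7] Tq [ 0.03 -0.08 -0.01] twist/5deg(neg=ccw) -0.01
13758 ((580.9067993164062, -261.6892395019531), (56.22081756591797, 129.3148193359375), 84.63026428222656)
knob 1371 ((545.36572265625, -258.4765625), (36.12568664550781, 12.215293884277344), 63.24127960205078) 0.0768533003773282
```

View pics/wrist3.png

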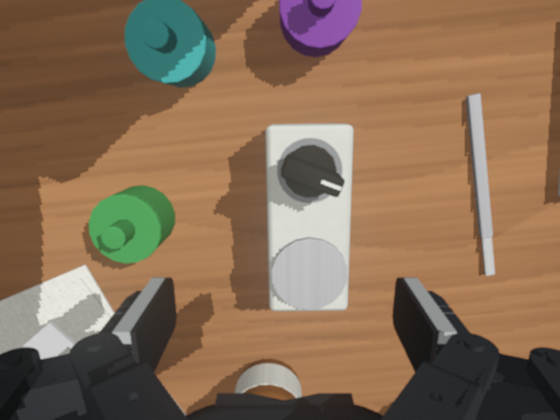

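Call:
{"fn": "arm_command", "kwargs": {
  "commands": [
    {"gripper": 1,"offset": [0.9,0.6,-0.05],"twist": 0},
    {"gripper": 1,"offset": [0,1,-0.06],"twist": 0},
    {"gripper": 1,"offset": [0,1,-0.06],"twist": 0},
    {"gripper": 1,"offset": [0,1,-0.06],"twist": 0},
    {"gripper": 1,"offset": [0,1,-0.06],"twist": 0},
    {"gripper": 1,"offset": [0,0.6,-0.05],"twist": 0},
    {"gripper": 1,"offset": [0,0,0],"twist": 0}
  ]
}}

```text
time: 10.28
eef_pos: [0.58, -0.2531, 0.0552]
eef_rot: [-0.509, -0.462, 0.486, 0.539]
ft_force: [-0.3, 0.7, -1.4]
gripper_width: 0.0855
```

```bash
python3 -c "
from h import *
go([.580,-.2615,.039],84.6)"
```

```text
t=10.28 pos(mm) [ 580.  -253.1   55.2] offs/20mm [-0.42  0.81 -0.09] jawyaw 84.3 tooly [-0.053  0.009 -0.999] j [-0.49  0.31  1.8  -0.02  1.09 -1.95] w 85.5 F [-0.3  0.7 -1.4] Tq [ 0.01  0.01 -0.03] twist/5deg(neg=ccw) -0.06
```

Call:
{"fn": "arm_command", "kwargs": {
  "commands": [
    {"gripper": 1,"offset": [-0.4,0.5,-0.05],"twist": 0},
    {"gripper": 1,"offset": [0,0.2,0],"twist": 0},
    {"gripper": 1,"offset": [0,0,0],"twist": 0}
  ]
}}

```text
time: 10.53
eef_pos: [0.5798, -0.2606, 0.0412]
eef_rot: [-0.509, -0.463, 0.486, 0.538]
ft_force: [-0.4, 0.1, -0.7]
gripper_width: 0.0853
```

```bash
python3 -c "
from h import *
go([.580,-.2615,.039],84.6)"
```

```text
t=10.53 pos(mm) [ 579.8 -260.6   41.2] offs/20mm [-0.04  0.11 -0.02] jawyaw 84.4 tooly [-0.053  0.009 -0.999] j [-0.5   0.33  1.79 -0.02  1.07 -1.96] w 85.3 F [-0.4  0.1 -0.7] Tq [-0.03 -0.04 -0.03] twist/5deg(neg=ccw) -0.04
```

Call:
{"fn": "arm_command", "kwargs": {
  "commands": [
    {"gripper": 0,"offset": [0,0.05,0],"twist": 0},
    {"gripper": -1,"offset": [0,0,0],"twist": 0},
    {"gripper": -1,"offset": [0,0,0],"twist": 0},
    {"gripper": -1,"offset": [0,0,0],"twist": 0},
    {"gripper": -1,"offset": [0,0,0],"twist": 0},
    {"gripper": -1,"offset": [0,0,0],"twist": 0}
  ]
}}

```text
time: 11.03
eef_pos: [0.5808, -0.262, 0.0424]
eef_rot: [-0.51, -0.463, 0.486, 0.537]
ft_force: [-0.1, -0.7, -1.3]
gripper_width: 0.0547
```

```bash
python3 -c "
from h import *
go([.5245,.238,.130],95.2)"
```

```text
t=11.03 pos(mm) [ 580.8 -262.    42.4] offs/20mm [24.61 -4.07  5.47] jawyaw 84.4 tooly [-0.049  0.007 -0.999] j [-0.5   0.33  1.79 -0.02  1.06 -1.96] w 54.7 F [-0.1 -0.7 -1.3] Tq [-0.13 -0.07 -0.01] twist/5deg(neg=ccw) -2.17
```

Call:
{"fn": "arm_command", "kwargs": {
  "commands": [
    {"gripper": -1,"offset": [0,-0.4,0],"twist": 0},
    {"gripper": -1,"offset": [0,-0.8,0.04],"twist": 0},
    {"gripper": -1,"offset": [0,-1,0.05],"twist": 0},
    {"gripper": -1,"offset": [0,-1,0.05],"twist": 0},
    {"gripper": -1,"offset": [0,-1,0.05],"twist": 0},
    {"gripper": -1,"offset": [0,-1,0.05],"twist": 0},
    {"gripper": -1,"offset": [0,-0.6,0.05],"twist": 0},
    {"gripper": -1,"offset": [0,0,0],"twist": 0}
  ]
}}

```text
time: 11.7
eef_pos: [0.5757, -0.2588, 0.1572]
eef_rot: [-0.504, -0.462, 0.488, 0.543]
ft_force: [0.3, -0.3, -5.2]
gripper_width: 0.055
```

```bash
python3 -c "
from h import *
go([.5245,.238,.165],95.2)"
```

```text
t=11.70 pos(mm) [ 575.7 -258.8  157.2] offs/20mm [24.47  0.17  4.99] jawyaw 84.4 tooly [-0.064  0.016 -0.998] j [-0.5   0.2   1.74 -0.02  1.27 -1.97] w 55.0 F [ 0.3 -0.3 -5.2] Tq [-0.02 -0.13 -0.01] twist/5deg(neg=ccw) -2.17
```

Call:
{"fn": "arm_command", "kwargs": {
  "commands": [
    {"gripper": -1,"offset": [0.5,0,0.1],"twist": 0},
    {"gripper": -1,"offset": [0.9,0,0.18],"twist": -0.1},
    {"gripper": -1,"offset": [0.9,0,0.18],"twist": -0.1},
    {"gripper": -1,"offset": [0.9,0,0.18],"twist": -0.1},
    {"gripper": -1,"offset": [0.9,0,0.18],"twist": -0.1},
    {"gripper": -1,"offset": [0.9,0,0.18],"twist": -0.1},
    {"gripper": -1,"offset": [0.9,0,0.18],"twist": -0.1},
    {"gripper": -1,"offset": [0.9,0,0.18],"twist": -0.1},
    {"gripper": -1,"offset": [0.9,0,0.18],"twist": -0.1},
    {"gripper": -1,"offset": [0.9,0,0.18],"twist": -0.1},
    {"gripper": -1,"offset": [0.9,0,0.18],"twist": -0.1},
    {"gripper": -1,"offset": [0.9,0,0.18],"twist": -0.1},
    {"gripper": -1,"offset": [0.9,0,0.18],"twist": -0.1},
    {"gripper": -1,"offset": [0.9,0,0.18],"twist": -0.1},
    {"gripper": -1,"offset": [0.9,0,0.18],"twist": -0.1},
    {"gripper": -1,"offset": [0.9,0,0.18],"twist": -0.1}
  ]
}}

```text
time: 13.03
eef_pos: [0.5034, 0.0612, 0.1431]
eef_rot: [-0.451, -0.495, 0.531, 0.52]
ft_force: [0.6, -0.3, -5.2]
gripper_width: 0.0551
```

```bash
python3 -c "
from h import *
go([.5245,.238,.130],95.2)
f=grab_frame('wrist'); save(f,'w4'); go([.5245,.238,.130],95.2)"
```

```text
t=13.03 pos(mm) [503.4  61.2 143.1] offs/20mm [ 8.74  0.81 -1.62] jawyaw 93.0 tooly [-0.106  0.031 -0.994] j [-0.   -0.03  2.01  0.03  1.27 -1.64] w 55.1 F [ 0.6 -0.3 -5.2] Tq [-0.01 -0.19  0.  ] twist/5deg(neg=ccw) -0.43
t=13.08 pos(mm) [502.   64.3 142.7] offs/20mm [ 8.58  0.8  -1.7 ] jawyaw 93.1 tooly [-0.108  0.034 -0.994] j [ 0.   -0.03  2.02  0.04  1.27 -1.64] w 55.0 F [-2.5  3.9 -5.4] Tq [ 0.23 -0.03 -0.09] twist/5deg(neg=ccw) -0.41
```

Call:
{"fn": "arm_command", "kwargs": {
  "commands": [
    {"gripper": -1,"offset": [0.9,0,-0.18],"twist": -0.1},
    {"gripper": -1,"offset": [0.9,0,-0.18],"twist": -0.1},
    {"gripper": -1,"offset": [0.9,0,-0.18],"twist": -0.1},
    {"gripper": -1,"offset": [0.9,0,-0.18],"twist": -0.1},
    {"gripper": -1,"offset": [0.9,0,-0.18],"twist": 0},
    {"gripper": -1,"offset": [0.9,0,-0.18],"twist": 0},
    {"gripper": -1,"offset": [0.9,0,-0.18],"twist": 0},
    {"gripper": -1,"offset": [0.8,0,-0.18],"twist": 0},
    {"gripper": -1,"offset": [0.4,0,-0.1],"twist": 0},
    {"gripper": -1,"offset": [0,0,0],"twist": 0}
  ]
}}

```text
time: 13.92
eef_pos: [0.4976, 0.2354, 0.1311]
eef_rot: [-0.428, -0.502, 0.551, 0.512]
ft_force: [0.1, -0.6, -5.5]
gripper_width: 0.0551
```

```bash
python3 -c "
from h import *
go([.526,.2375,.130],95)
f=grab_frame('wrist'); save(f,'w5'); np.savez('pics/w5.npz',**f); P=pts(f); im=f['img'].astype(int); sat=im.max(2)-im.min(2)
w=(abs(P[...,0]-.526)<.11)&(abs(P[...,1]-.2375)<.07)&(sat<35)
def c(m,t):
  q=P[m]; print(t,len(q), cv2.minAreaRect((q[:,:2]*1000).astype(np.float32)) if len(q)>3 else '', np.round(np.median(q,0)*1000,1) if len(q) else '')
c(w&(P[...,2]>.012)&(P[...,2]<.021),'rim'); c(w&(P[...,2]>.03)&(P[...,2]<.042),'wall')
"
```

```text
t=13.92 pos(mm) [497.6 235.4 131.1] offs/20mm [-0.05 -0.14 -1.42] jawyaw 96.3 tooly [-0.135  0.028 -0.99 ] j [ 0.31  0.08  1.92  0.07  1.26 -1.4 ] w 55.1 F [ 0.1 -0.6 -5.5] Tq [-0.09 -0.18 -0.05] twist/5deg(neg=ccw) 0.26
rim 0  
wall 0
```

View pics/w5.png

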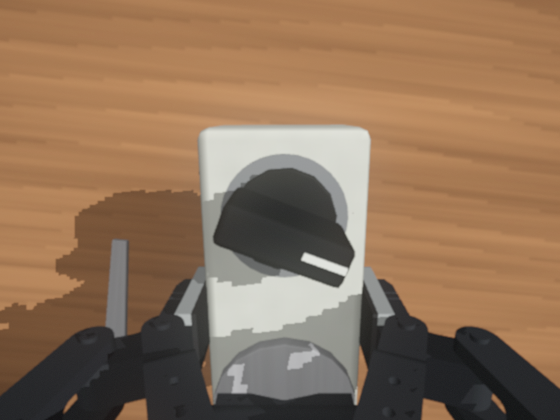

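The wrist view shows the stirrer held square, with knob and pointer at (325,265). The dock is hidden beneath it, so I'll place it by the dock fit and check from the side camera. The tool tilt has drifted to about 8°, so I'll watch it.

Call:
{"fn": "arm_command", "kwargs": {
  "commands": [
    {"gripper": -1,"offset": [0,0.3,-0.4],"twist": 0.15},
    {"gripper": -1,"offset": [0,0.4,-0.5],"twist": 0.15},
    {"gripper": -1,"offset": [0,0.4,-0.5],"twist": 0},
    {"gripper": -1,"offset": [0,0.4,-0.3],"twist": 0},
    {"gripper": -1,"offset": [0,0,0],"twist": 0}
  ]
}}

```text
time: 14.38
eef_pos: [0.527, 0.2359, 0.0925]
eef_rot: [-0.436, -0.492, 0.545, 0.52]
ft_force: [-1.0, -1.7, -6.2]
gripper_width: 0.0548
```

```bash
python3 -c "
from h import *
go([.5285,.2365,.092],94.9)"
```

```text
t=14.38 pos(mm) [527.  235.9  92.5] offs/20mm [ 0.02  0.01 -0.08] jawyaw 94.5 tooly [-0.137  0.025 -0.99 ] j [ 0.3   0.19  1.88  0.07  1.2  -1.38] w 54.8 F [-1.  -1.7 -6.2] Tq [-0.03 -0.1   0.03] twist/5deg(neg=ccw) -0.07
```

```bash
python3 -c "
from h import *
f=grab_frame('side'); np.savez('pics/s6.npz',**f); P=pts(f)
cv2.imwrite('pics/s6.png',cv2.resize(f['img'][230:420,170:370],None,fx=3,fy=3)[:,:,::-1])
im=f['img'].astype(int); sat=im.max(2)-im.min(2); br=im.mean(2)
w=(abs(P[...,0]-.526)<.11)&(abs(P[...,1]-.2375)<.06)
def c(m,t):
  q=P[m]; print(t,len(q), cv2.minAreaRect((q[:,:2]*1000).astype(np.float32)) if len(q)>3 else '', np.round(np.percentile(q,[5,95],axis=0)*1000,1) if len(q) else '')
c(w&(P[...,2]>.034)&(P[...,2]<.11)&(sat<30)&(br>110),'white'); c(w&(P[...,2]>.028)&(P[...,2]<.04)&(sat<35)&(br<110),'wall')
"
```

```text
white 2335 ((529.10498046875, 239.63467407226562), (146.90963745117188, 75.81372833251953), 7.584883213043213) [[458.5 212.3  52. ]
 [586.5 269.1 101.5]]
wall 29 ((589.2467651367188, 269.93609619140625), (1.5751655101776123, 28.3653507232666), 5.181452751159668) [[587.7 258.8  28.5]
 [590.6 282.9  34.8]]
```

View pics/s6.png

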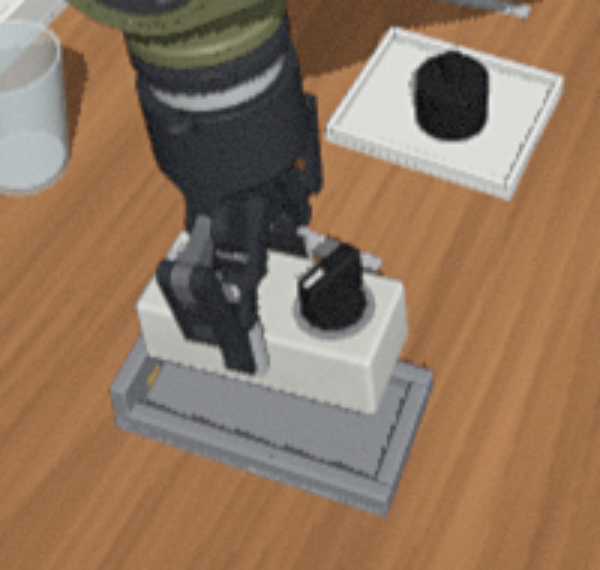

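```bash
cat >> h.py <<'E'
def dockframe(P,c=(.523,.239),yaw=5.1):
    a=np.radians(yaw); d=P[...,:2]-np.array(c); return d[...,0]*np.cos(a)+d[...,1]*np.sin(a), -d[...,0]*np.sin(a)+d[...,1]*np.cos(a)
E
python3 -c "
from h import *
f=dict(np.load('pics/s6.npz')); P=pts(f); g=dict(np.load('pics/side0.npz')); Q=pts(g)
for nm,A,im in (('dock',Q,g['img']),('now',P,f['img'])):
  im=im.astype(int); u,v=dockframe(A); s=im.max(2)-im.min(2); br=im.mean(2); z=A[...,2]
  if nm=='dock':
    m=(abs(u)<.1)&(abs(v)<.055)&(z>.013)&(z<.02)&(s<35)
    print('rim u',np.percentile(u[m],[1,99])*1000,'v',np.percentile(v[m],[1,99])*1000)
    fl=(abs(u)<.09)&(abs(v)<.05)&(z>.003)&(z<.0085)&(s<35); print('floor u',np.percentile(u[fl],[2,98])*1000,'v',np.percentile(v[fl],[2,98])*1000)
    wl=(abs(u)<.09)&(abs(v)<.05)&(z>.031)&(s<40); print('wall u',np.percentile(u[wl],[2,98])*1000,'v',np.percentile(v[wl],[2,98])*1000)
  else:
    m=(abs(u)<.09)&(abs(v)<.05)&(z>.034)&(z<.11)&(s<30)&(br>105)
    for lo in range(-70,70,20):
      k=m&(u*1000>lo)&(u*1000<lo+20)&(v>.02)
      if k.sum()>10: print(lo,k.sum(),'v95 %.1f med %.1f zmin %.1f'%(np.percentile(v[k],95)*1000,np.median(v[k])*1000,np.percentile(z[k],2)*1000))
    k=m&(u<-.055); print('umin',np.percentile(u[k],[1,5,20])*1000)
    k=m&(u>.055); print('umax',np.percentile(u[k],[80,95,99])*1000)
"
```

```text
rim u [-76.83781986  69.92511036] v [-40.87980338  41.27267998]
floor u [-64.83044944  67.64402522] v [-31.58532687  40.6023008 ]
wall u [68.46111066 78.11055497] v [-38.96724355  40.48901866]
-70 202 v95 26.4 med 24.8 zmin 59.5
-50 248 v95 26.5 med 25.2 zmin 58.3
-30 245 v95 26.6 med 25.0 zmin 55.1
-10 132 v95 36.9 med 27.6 zmin 53.2
10 87 v95 26.5 med 25.3 zmin 50.9
30 149 v95 26.1 med 24.8 zmin 50.2
50 144 v95 28.7 med 24.4 zmin 35.8
umin [-66.31758668 -65.782609   -64.69056775]
umax [73.20883666 76.98845884 78.14927749]
```

Call:
{"fn": "arm_command", "kwargs": {
  "commands": [
    {"gripper": -1,"offset": [0.14,0.3,-0.04],"twist": 0},
    {"gripper": -1,"offset": [0,0.5,-0.07],"twist": 0},
    {"gripper": -1,"offset": [0,0.4,-0.06],"twist": 0},
    {"gripper": -1,"offset": [0,0,0],"twist": 0}
  ]
}}

```text
time: 14.77
eef_pos: [0.5268, 0.2389, 0.0675]
eef_rot: [-0.437, -0.492, 0.544, 0.52]
ft_force: [-0.4, -0.3, -5.7]
gripper_width: 0.055
```

```bash
cat >> h.py <<'E'
def chk():
    f=grab_frame('side'); A=pts(f); im=f['img'].astype(int); u,v=dockframe(A); s=im.max(2)-im.min(2); br=im.mean(2); z=A[...,2]
    m=(abs(u)<.09)&(abs(v)<.05)&(z>.018)&(z<.11)&(s<30)&(br>105)
    for lo in (-60,-40,20,40):
      k=m&(u*1000>lo)&(u*1000<lo+20)&(v>.02)&(v<.0305)
      if k.sum()>10: print(lo,k.sum(),'v95 %.1f med %.1f zmin %.1f'%(np.percentile(v[k],95)*1000,np.median(v[k])*1000,np.percentile(z[k],2)*1000))
    k=m&(u<-.055)&(v<.0305); print('umin',np.percentile(u[k],[1,5,20])*1000)
    t=(u<-.055)&(u>-.07)&(abs(v)<.02)&(br>105)&(s<30); print('ztop -x end',np.median(z[t])*1000)
    t=(u>.045)&(u<.062)&(abs(v)<.02)&(br>90)&(s<30); print('ztop +x end',np.median(z[t])*1000)
    return f
E
python3 -c "
from h import *
go([.5285,.2385,.067],94.9); chk()"
```

```text
t=14.77 pos(mm) [526.8 238.9  67.5] offs/20mm [-0.03  0.01 -0.09] jawyaw 94.4 tooly [-0.136  0.025 -0.99 ] j [ 0.3   0.22  1.88  0.07  1.16 -1.38] w 55.0 F [-0.4 -0.3 -5.7] Tq [-0.04 -0.12  0.03] twist/5deg(neg=ccw) -0.10
-60 264 v95 29.4 med 28.1 zmin 33.0
-40 254 v95 29.4 med 27.9 zmin 31.2
20 89 v95 29.1 med 28.1 zmin 25.9
40 190 v95 29.1 med 27.8 zmin 25.5
umin [-74.07961737 -66.26297036 -65.007187  ]
ztop -x end 58.1991252188999
ztop +x end 70.00974993405251
```

Call:
{"fn": "arm_command", "kwargs": {
  "commands": [
    {"gripper": -1,"offset": [-0.04,0.4,-0.06],"twist": 0},
    {"gripper": -1,"offset": [0,0.3,-0.04],"twist": 0},
    {"gripper": -1,"offset": [0,0,0],"twist": 0}
  ]
}}

```text
time: 15.07
eef_pos: [0.5277, 0.2391, 0.0536]
eef_rot: [-0.437, -0.493, 0.544, 0.519]
ft_force: [0.3, -0.3, -4.6]
gripper_width: 0.0551
```

```bash
python3 -c "
from h import *
go([.5285,.2385,.053],94.9); chk()"
```

```text
t=15.07 pos(mm) [527.7 239.1  53.6] offs/20mm [-0.03  0.02 -0.04] jawyaw 94.5 tooly [-0.134  0.026 -0.991] j [ 0.3   0.24  1.89  0.07  1.13 -1.38] w 55.1 F [ 0.3 -0.3 -4.6] Tq [-0.05 -0.29  0.03] twist/5deg(neg=ccw) -0.09
-60 255 v95 29.5 med 28.3 zmin 23.2
-40 239 v95 29.4 med 28.1 zmin 22.7
20 69 v95 29.5 med 28.5 zmin 18.8
40 171 v95 29.1 med 27.7 zmin 19.5
umin [-74.01282802 -70.20843905 -64.02614468]
ztop -x end 46.753661125108536
ztop +x end 57.68296582055161
```

Call:
{"fn": "arm_command", "kwargs": {
  "commands": [
    {"gripper": -1,"offset": [-0.02,0.15,-0.02],"twist": 0},
    {"gripper": -1,"offset": [0,0.1,-0.02],"twist": 0}
  ]
}}

```text
time: 15.28
eef_pos: [0.528, 0.2394, 0.0524]
eef_rot: [-0.437, -0.492, 0.544, 0.52]
ft_force: [-8.8, -2.7, 9.4]
gripper_width: 0.0545
```

Call:
{"fn": "arm_command", "kwargs": {
  "commands": [
    {"gripper": -1,"offset": [0,0.12,-0.02],"twist": 0},
    {"gripper": -1,"offset": [0,0,0],"twist": 0}
  ]
}}

```text
time: 15.45
eef_pos: [0.5287, 0.2396, 0.0538]
eef_rot: [-0.437, -0.492, 0.545, 0.52]
ft_force: [-0.3, -0.7, -5.1]
gripper_width: 0.0549
```

```bash
python3 -c "
from h import *
go([.5285,.2385,.0484],94.9); chk()"
```

```text
t=15.45 pos(mm) [528.7 239.6  53.8] offs/20mm [-0.07  0.27 -0.02] jawyaw 94.4 tooly [-0.136  0.025 -0.99 ] j [ 0.3   0.24  1.88  0.07  1.14 -1.38] w 54.9 F [-0.3 -0.7 -5.1] Tq [-0.01 -0.25  0.03] twist/5deg(neg=ccw) -0.09
-60 255 v95 30.0 med 28.6 zmin 22.5
-40 247 v95 30.0 med 28.5 zmin 22.8
20 70 v95 30.1 med 28.9 zmin 18.3
40 161 v95 29.6 med 28.2 zmin 18.9
umin [-75.38220341 -71.10791549 -63.16800423]
ztop -x end 42.83550347198542
ztop +x end 58.660536080532246
```

Call:
{"fn": "arm_command", "kwargs": {
  "commands": [
    {"gripper": -1,"offset": [-0.08,0.2,0.04],"twist": 0},
    {"gripper": -1,"offset": [0,0.25,0.0],"twist": 0}
  ]
}}

```text
time: 15.67
eef_pos: [0.5279, 0.2399, 0.0498]
eef_rot: [-0.436, -0.493, 0.544, 0.521]
ft_force: [-16.2, -7.2, 26.9]
gripper_width: 0.0549
```

Call:
{"fn": "arm_command", "kwargs": {
  "commands": [
    {"gripper": -1,"offset": [0,0.25,0.0],"twist": 0}
  ]
}}

```text
time: 15.75
eef_pos: [0.5273, 0.24, 0.0487]
eef_rot: [-0.435, -0.493, 0.545, 0.52]
ft_force: [-15.8, -7.3, 33.6]
gripper_width: 0.0549
```

```bash
python3 -c "
from h import *
go([.5285,.2385,.0484],94.9); chk()"
```

```text
t=15.75 pos(mm) [527.3 240.   48.7] offs/20mm [-0.08  0.01 -0.06] jawyaw 94.6 tooly [-0.138  0.027 -0.99 ] j [ 0.31  0.25  1.89  0.07  1.13 -1.38] w 54.9 F [-15.8  -7.3  33.6] Tq [-1.68  1.89  0.11] twist/5deg(neg=ccw) -0.07
-60 233 v95 30.2 med 29.1 zmin 19.6
-40 220 v95 30.1 med 28.7 zmin 19.6
20 47 v95 29.9 med 29.0 zmin 18.4
40 156 v95 29.5 med 28.5 zmin 18.7
umin [-74.64262868 -71.07991139 -63.68613195]
ztop -x end 44.90109346583882
ztop +x end 57.249674454768915
```

Call:
{"fn": "arm_command", "kwargs": {
  "commands": [
    {"gripper": -1,"offset": [-0.12,0.2,0.02],"twist": 0},
    {"gripper": -1,"offset": [-0.05,0.2,0.0],"twist": 0}
  ]
}}

```text
time: 15.97
eef_pos: [0.5273, 0.2397, 0.049]
eef_rot: [-0.434, -0.494, 0.544, 0.521]
ft_force: [-11.7, -3.4, 19.3]
gripper_width: 0.055
```

```bash
python3 -c "
from h import *
go([.5285,.2385,.0484],94.9); chk()"
```

```text
t=15.97 pos(mm) [527.3 239.7  49. ] offs/20mm [-0.07  0.02 -0.06] jawyaw 94.6 tooly [-0.138  0.031 -0.99 ] j [ 0.3   0.25  1.89  0.08  1.13 -1.39] w 55.0 F [-11.7  -3.4  19.3] Tq [-0.99  1.39 -0.12] twist/5deg(neg=ccw) -0.06
-60 235 v95 30.3 med 28.8 zmin 19.6
-40 229 v95 30.1 med 28.8 zmin 19.2
20 49 v95 29.9 med 29.0 zmin 18.4
40 159 v95 29.7 med 28.3 zmin 18.5
umin [-75.36855878 -70.34450143 -63.57412958]
ztop -x end 44.62881233518636
ztop +x end 57.537395560358625
```

```bash
cat >> h.py <<'E'
def top(save_=None):
    f=grab_frame('side'); A=pts(f); im=f['img'].astype(int); u,v=dockframe(A); s=im.max(2)-im.min(2); br=im.mean(2); z=A[...,2]
    m=(s<30)&(br>125)&(z>.038)&(z<.075)
    for lo in range(-65,65,10):
        r=[]
        for a,b in ((-.026,-.012),(-.012,.012),(.012,.025)):
            k=m&(u*1000>lo)&(u*1000<lo+10)&(v>a)&(v<b); r.append((k.sum(),round(float(np.median(z[k])*1000),1)) if k.sum()>4 else None)
        print(lo+5,r)
    if save_: cv2.imwrite(save_,cv2.resize(f['img'][230:420,170:370],None,fx=3,fy=3)[:,:,::-1])
E
python3 -c "
from h import *
top()"
```

```text
-60 [(np.int64(47), 52.0), (np.int64(106), 52.4), (np.int64(58), 53.0)]
-50 [(np.int64(40), 52.4), (np.int64(45), 53.8), (np.int64(51), 53.7)]
-40 [None, None, (np.int64(37), 54.1)]
-30 [None, None, (np.int64(31), 54.1)]
-20 [(np.int64(6), 51.9), (np.int64(11), 54.3), (np.int64(49), 53.8)]
-10 [(np.int64(43), 52.5), (np.int64(71), 53.0), (np.int64(46), 53.8)]
0 [(np.int64(42), 52.2), (np.int64(80), 52.9), (np.int64(18), 52.9)]
10 [(np.int64(22), 52.4), (np.int64(9), 52.4), None]
20 [None, (np.int64(5), 58.1), None]
30 [None, None, None]
40 [None, None, None]
50 [None, (np.int64(7), 57.9), (np.int64(6), 53.7)]
60 [(np.int64(18), 50.9), (np.int64(44), 56.7), (np.int64(30), 52.8)]
```

Stirrer's level and essentially home (within 1–2 mm). Release and rise.

Call:
{"fn": "arm_command", "kwargs": {
  "commands": [
    {"gripper": -1,"offset": [0,0,0],"twist": 0},
    {"gripper": 1,"offset": [0,0,0],"twist": 0},
    {"gripper": 1,"offset": [0,0,0],"twist": 0},
    {"gripper": 1,"offset": [0,0,0],"twist": 0},
    {"gripper": 1,"offset": [0,0,0],"twist": 0}
  ]
}}

```text
time: 16.48
eef_pos: [0.5304, 0.2406, 0.0526]
eef_rot: [-0.436, -0.497, 0.542, 0.52]
ft_force: [-0.2, 0.5, 0.1]
gripper_width: 0.0852
```

```bash
python3 -c "
from h import *
go([.5285,.2385,.15],94.9);top()"
```

```text
t=16.48 pos(mm) [530.4 240.6  52.6] offs/20mm [ 0.12 -4.82  0.72] jawyaw 94.6 tooly [-0.13   0.034 -0.991] j [ 0.3   0.24  1.89  0.08  1.13 -1.39] w 85.2 F [-0.2  0.5  0.1] Tq [ 0.03 -0.01  0.05] twist/5deg(neg=ccw) -0.06
-60 [(np.int64(41), 50.8), (np.int64(92), 50.9), (np.int64(55), 50.2)]
-50 [(np.int64(43), 51.8), (np.int64(54), 52.1), (np.int64(49), 51.9)]
-40 [(np.int64(9), 51.8), None, (np.int64(36), 52.4)]
-30 [None, None, (np.int64(30), 52.0)]
-20 [(np.int64(8), 51.3), (np.int64(12), 52.9), (np.int64(48), 52.0)]
-10 [(np.int64(37), 51.6), (np.int64(75), 52.1), (np.int64(45), 51.6)]
0 [(np.int64(41), 51.8), (np.int64(77), 52.0), (np.int64(46), 51.9)]
10 [(np.int64(38), 51.6), (np.int64(75), 52.2), (np.int64(29), 52.3)]
20 [(np.int64(7), 51.6), None, None]
30 [None, (np.int64(5), 56.9), None]
40 [None, None, None]
50 [None, None, None]
60 [None, None, (np.int64(16), 52.0)]
```

Stirrer's home: its top is level at about 51–52 mm over its whole length. Rise, move over the knob, and look.

Call:
{"fn": "arm_command", "kwargs": {
  "commands": [
    {"gripper": 1,"offset": [0,-0.5,0.06],"twist": 0},
    {"gripper": 1,"offset": [0,-0.6,0.08],"twist": 0},
    {"gripper": 1,"offset": [0,-0.6,0.08],"twist": 0},
    {"gripper": 1,"offset": [0,-0.6,0.08],"twist": 0},
    {"gripper": 1,"offset": [0,-0.6,0.4],"twist": 0},
    {"gripper": 1,"offset": [-0.05,-0.6,0.6],"twist": 0},
    {"gripper": 1,"offset": [-0.05,-0.3,0.6],"twist": 0},
    {"gripper": 1,"offset": [0,0,0.3],"twist": 0},
    {"gripper": 1,"offset": [0,0,0],"twist": 0}
  ]
}}

```text
time: 17.28
eef_pos: [0.4983, 0.2321, 0.1464]
eef_rot: [-0.437, -0.499, 0.539, 0.519]
ft_force: [0.2, 0.5, 0.3]
gripper_width: 0.0853
```

```bash
cat >> h.py <<'E'
def knob(n):
    f=grab_frame('wrist'); save(f,n); P=pts(f); z=P[...,2]
    k=(abs(P[...,0]-.49)<.035)&(abs(P[...,1]-.235)<.035)&(z>.074)&(z<.09); q=P[k]
    if len(q)>20:
        r=cv2.minAreaRect((q[:,:2]*1000).astype(np.float32)); (w,h),a=r[1],r[2]
        print('knob',len(q),np.round(r[0],1),np.round(r[1],1),'barangle',round(a if w>h else a+90,1),'z',np.median(q[:,2]))
        b=f['img'].min(2); m=k&(b>150)
        if m.sum()>5: print('mark',m.sum(),np.round(np.median(P[m],0)*1000,1))
    else: print('no knob',len(q))
E
python3 -c "
from h import *
go([.490,.234,.125],-16.3);knob('w7')"
```

```text
t=17.28 pos(mm) [498.3 232.1 146.4] offs/20mm [0.08 1.11 0.27] jawyaw 94.6 tooly [-0.123  0.036 -0.992] j [ 0.31  0.05  1.92  0.08  1.27 -1.37] w 85.3 F [0.2 0.5 0.3] Tq [-0.01 -0.08 -0.02] twist/5deg(neg=ccw) -13.82
knob 1615 [491.8 237.6] [36.1 12.3] barangle 73.5 z 0.08281626911662018
mark 133 [495.  248.8  83.4]
```

Call:
{"fn": "arm_command", "kwargs": {
  "commands": [
    {"gripper": 1,"offset": [0,0,0],"twist": 1},
    {"gripper": 1,"offset": [0,0,0],"twist": 1},
    {"gripper": 1,"offset": [0,0,0],"twist": 1},
    {"gripper": 1,"offset": [0,0,0],"twist": 1},
    {"gripper": 1,"offset": [0,0,0],"twist": 1},
    {"gripper": 1,"offset": [0,0,0],"twist": 1},
    {"gripper": 1,"offset": [0,0,0],"twist": 1},
    {"gripper": 1,"offset": [0,0,0],"twist": 1},
    {"gripper": 1,"offset": [0,0,0],"twist": 1},
    {"gripper": 1,"offset": [0,0,0],"twist": 1},
    {"gripper": 1,"offset": [0,0,0],"twist": 1},
    {"gripper": 1,"offset": [0,0,0],"twist": 1},
    {"gripper": 1,"offset": [0,0,0],"twist": 1},
    {"gripper": 1,"offset": [0,0,0],"twist": 1},
    {"gripper": 1,"offset": [0,0,0],"twist": 1},
    {"gripper": 1,"offset": [0,0,0],"twist": 1},
    {"gripper": 1,"offset": [0,0,0],"twist": 1},
    {"gripper": 1,"offset": [0,0,0],"twist": 1},
    {"gripper": 1,"offset": [0,0,0],"twist": 1},
    {"gripper": 1,"offset": [0,0,0],"twist": 0.5}
  ]
}}

```text
time: 19.0
eef_pos: [0.5024, 0.2315, 0.1367]
eef_rot: [-0.696, 0.096, -0.0, 0.712]
ft_force: [-0.2, 0.4, -0.2]
gripper_width: 0.0855
```

```bash
python3 -c "
from h import *
go([.4918,.2370,.115],-16.5)"
```

```text
t=19.00 pos(mm) [502.4 231.5 136.7] offs/20mm [-0.41  1.15  0.18] jawyaw -7.8 tooly [-0.134  0.032 -0.99 ] j [0.3  0.08 1.91 0.07 1.27 0.41] w 85.5 F [-0.2  0.4 -0.2] Tq [-0.04 -0.04 -0.04] twist/5deg(neg=ccw) 1.74
```

Call:
{"fn": "arm_command", "kwargs": {
  "commands": [
    {"gripper": 1,"offset": [-0.2,0.3,0.1],"twist": 0.9},
    {"gripper": 1,"offset": [-0.1,0.3,0.1],"twist": 0.85},
    {"gripper": 1,"offset": [0,0,0],"twist": 0}
  ]
}}

```text
time: 19.25
eef_pos: [0.4964, 0.2368, 0.1241]
eef_rot: [-0.694, 0.154, -0.056, 0.702]
ft_force: [0.4, -1.1, -0.8]
gripper_width: 0.0854
```

```bash
python3 -c "
from h import *
go([.4935,.2370,.086],-16.5)"
```

```text
t=19.25 pos(mm) [496.4 236.8 124.1] offs/20mm [ 0.12  1.9  -0.01] jawyaw -17.2 tooly [-0.135  0.032 -0.99 ] j [0.31 0.09 1.93 0.08 1.25 0.58] w 85.4 F [ 0.4 -1.1 -0.8] Tq [ 0.01 -0.02 -0.02] twist/5deg(neg=ccw) -0.13
```

Call:
{"fn": "arm_command", "kwargs": {
  "commands": [
    {"gripper": 1,"offset": [0.04,0.6,0],"twist": 0},
    {"gripper": 0.5,"offset": [0.04,0.6,0],"twist": 0},
    {"gripper": 0.2,"offset": [0.04,0.5,0],"twist": 0},
    {"gripper": 0,"offset": [0,0,0],"twist": 0},
    {"gripper": -0.3,"offset": [0,0,0],"twist": 0}
  ]
}}

```text
time: 19.67
eef_pos: [0.494, 0.2367, 0.085]
eef_rot: [-0.694, 0.153, -0.053, 0.701]
ft_force: [0.4, -0.2, 1.0]
gripper_width: 0.0386
```

```bash
python3 -c "
from h import *
go([.4935,.2370,.086],-16.5); f=grab_frame('side');cv2.imwrite('pics/s8.png',cv2.resize(f['img'][270:420,200:360],None,fx=4,fy=4)[:,:,::-1])"
```

```text
t=19.67 pos(mm) [494.  236.7  85. ] offs/20mm [-0.04 -0.04  0.01] jawyaw -16.8 tooly [-0.137  0.031 -0.99 ] j [0.32 0.13 1.95 0.08 1.18 0.57] w 38.6 F [ 0.4 -0.2  1. ] Tq [ 0.01 -0.08 -0.04] twist/5deg(neg=ccw) -0.07
```

View pics/s8.png

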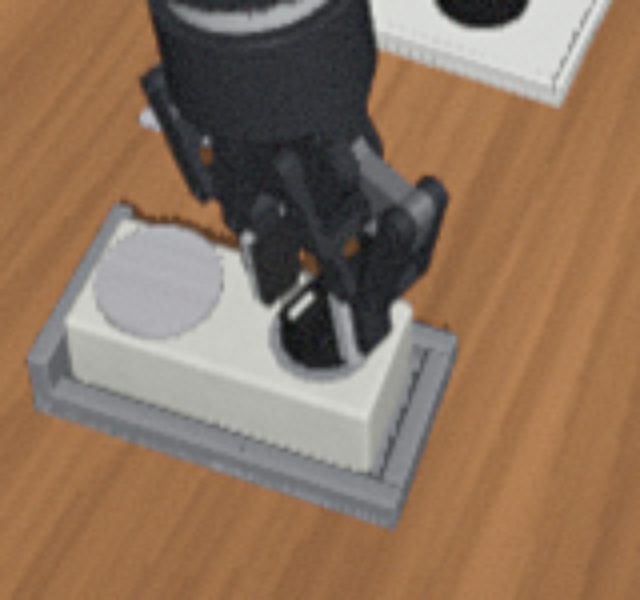

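The side crop shows the stirrer seated in the dock, wall at the disc end, with the fingers astride the knob bar at (315,330). Close.

Call:
{"fn": "arm_command", "kwargs": {
  "commands": [
    {"gripper": -1,"offset": [0,0,0],"twist": 0},
    {"gripper": -1,"offset": [0,0,0],"twist": 0},
    {"gripper": -1,"offset": [0,0,0],"twist": 0},
    {"gripper": -1,"offset": [0,0,0],"twist": 0},
    {"gripper": -1,"offset": [0,0,0],"twist": 0}
  ]
}}

```text
time: 20.13
eef_pos: [0.4953, 0.2365, 0.0887]
eef_rot: [-0.695, 0.151, -0.054, 0.701]
ft_force: [-1.9, -1.6, 0.2]
gripper_width: 0.0116
```

```bash
python3 -c "
from h import *
go([.4935,.2370,.086],-16.5)"
```

```text
t=20.13 pos(mm) [495.3 236.5  88.7] offs/20mm [-0.07  0.15 -0.  ] jawyaw -16.7 tooly [-0.134  0.029 -0.99 ] j [0.32 0.13 1.95 0.08 1.18 0.57] w 11.6 F [-1.9 -1.6  0.2] Tq [-0.42 -0.14  0.04] twist/5deg(neg=ccw) -0.05
```

Call:
{"fn": "arm_command", "kwargs": {
  "commands": [
    {"gripper": -1,"offset": [0,0,0],"twist": -0.5},
    {"gripper": -1,"offset": [0,0,0],"twist": -0.8},
    {"gripper": -1,"offset": [0,0,0],"twist": -0.8},
    {"gripper": -1,"offset": [0,0,0],"twist": -0.8},
    {"gripper": -1,"offset": [0,0,0],"twist": -0.8}
  ]
}}

```text
time: 20.55
eef_pos: [0.4963, 0.2354, 0.0908]
eef_rot: [-0.695, 0.03, 0.062, 0.716]
ft_force: [-2.4, -0.8, 1.6]
gripper_width: 0.0109
```

```bash
python3 -c "
from h import *
go([.4935,.2370,.086],-16.5);knob('w9')"
```

```text
t=20.55 pos(mm) [496.3 235.4  90.8] offs/20mm [-0.1   0.26  0.08] jawyaw 2.8 tooly [-0.131  0.027 -0.991] j [0.31 0.13 1.95 0.07 1.19 0.24] w 10.9 F [-2.4 -0.8  1.6] Tq [-0.46 -0.15 -0.05] twist/5deg(neg=ccw) 3.85
knob 4185 [494.6 237.1] [34.2 33.9] barangle 56.1 z 0.08763018008695504
mark 186 [495.7 246.7  88.9]
```

Call:
{"fn": "arm_command", "kwargs": {
  "commands": [
    {"gripper": -1,"offset": [0,0.1,0],"twist": -0.9},
    {"gripper": -1,"offset": [0,0.08,0],"twist": -0.9},
    {"gripper": -1,"offset": [0,0.08,0],"twist": -0.9},
    {"gripper": -1,"offset": [0,0.08,0],"twist": -0.9},
    {"gripper": -1,"offset": [0,0.06,0],"twist": -0.9},
    {"gripper": -1,"offset": [0,0.06,0],"twist": -0.9},
    {"gripper": -1,"offset": [0,0.06,0],"twist": -0.9},
    {"gripper": -1,"offset": [0,0.06,0],"twist": -0.9}
  ]
}}

```text
time: 21.27
eef_pos: [0.4961, 0.2373, 0.0902]
eef_rot: [-0.638, -0.201, 0.28, 0.689]
ft_force: [-5.3, -1.8, 5.7]
gripper_width: 0.0107
```

```bash
python3 -c "
from h import *
go([.4935,.2370,.086],-16.5);knob('w10')"
```

```text
t=21.27 pos(mm) [496.1 237.3  90.2] offs/20mm [-0.09  0.23  0.05] jawyaw 40.1 tooly [-0.13   0.029 -0.991] j [ 0.32  0.13  1.95  0.07  1.18 -0.41] w 10.7 F [-5.3 -1.8  5.7] Tq [-0.47  0.11  0.01] twist/5deg(neg=ccw) 11.31
knob 4185 [493.6 237.7] [33.6 33.8] barangle 92.1 z 0.08730276257049607
mark 609 [489.4 246.6  86. ]
```

Call:
{"fn": "arm_command", "kwargs": {
  "commands": [
    {"gripper": -1,"offset": [0,0.06,0],"twist": -0.9},
    {"gripper": -1,"offset": [0,0.06,0],"twist": -0.9},
    {"gripper": -1,"offset": [0,0.06,0],"twist": -0.9},
    {"gripper": -1,"offset": [0,0.06,0],"twist": -0.9},
    {"gripper": -1,"offset": [0,0.06,0],"twist": -0.9},
    {"gripper": -1,"offset": [0,0.06,0],"twist": -0.9},
    {"gripper": -1,"offset": [0,0.06,0],"twist": -0.9},
    {"gripper": -1,"offset": [0,0.06,0],"twist": -0.9},
    {"gripper": -1,"offset": [0,0.06,0],"twist": -0.9}
  ]
}}

```text
time: 22.07
eef_pos: [0.4951, 0.2375, 0.0888]
eef_rot: [-0.496, -0.433, 0.49, 0.571]
ft_force: [-4.3, -2.8, 7.0]
gripper_width: 0.0103
```

```bash
python3 -c "
from h import *
go([.4935,.2370,.086],-16.5);knob('w11')"
```

```text
t=22.07 pos(mm) [495.1 237.5  88.8] offs/20mm [-0.04  0.15  0.06] jawyaw 81.7 tooly [-0.13   0.027 -0.991] j [ 0.32  0.13  1.95  0.07  1.18 -1.14] w 10.3 F [-4.3 -2.8  7. ] Tq [-0.8   0.21  0.02] twist/5deg(neg=ccw) -16.36
knob 4239 [493.6 239.6] [34.1 33.8] barangle 29.8 z 0.08606233155361967
mark 563 [485.2 239.8  86.4]
```

Call:
{"fn": "arm_command", "kwargs": {
  "commands": [
    {"gripper": -1,"offset": [0,0.06,0],"twist": -0.8},
    {"gripper": -1,"offset": [0,0.06,0],"twist": -0.8},
    {"gripper": -1,"offset": [0,0.06,0],"twist": -0.8},
    {"gripper": -1,"offset": [0,0.06,0],"twist": -0.8},
    {"gripper": -1,"offset": [0,0.06,0],"twist": -0.8}
  ]
}}

```text
time: 22.53
eef_pos: [0.4945, 0.2345, 0.0877]
eef_rot: [-0.403, -0.525, 0.574, 0.483]
ft_force: [-4.1, -11.5, 6.0]
gripper_width: 0.0105
```

```bash
python3 -c "
from h import *
go([.4935,.2370,.086],-16.5)"
```

```text
t=22.53 pos(mm) [494.5 234.5  87.7] offs/20mm [0.13 0.09 0.01] jawyaw 102.1 tooly [-0.131  0.018 -0.991] j [ 0.32  0.13  1.95  0.06  1.18 -1.49] w 10.5 F [ -4.1 -11.5   6. ] Tq [-2.51  0.1  -1.25] twist/5deg(neg=ccw) -12.28
```

Call:
{"fn": "arm_command", "kwargs": {
  "commands": [
    {"gripper": -1,"offset": [0,0.06,0],"twist": -0.8},
    {"gripper": -1,"offset": [0,0.06,0],"twist": -0.8},
    {"gripper": -1,"offset": [0,0.06,0],"twist": -0.8}
  ]
}}

```text
time: 22.78
eef_pos: [0.4943, 0.2319, 0.0875]
eef_rot: [-0.346, -0.568, 0.61, 0.432]
ft_force: [-4.7, -3.1, 8.3]
gripper_width: 0.0107
```

```bash
python3 -c "
from h import *
go([.4935,.2370,.086],-16.5)"
```

```text
t=22.78 pos(mm) [494.3 231.9  87.5] offs/20mm [ 0.24  0.09 -0.07] jawyaw 112.9 tooly [-0.134  0.017 -0.991] j [ 0.31  0.13  1.95  0.06  1.18 -1.69] w 10.7 F [-4.7 -3.1  8.3] Tq [-1.24  0.27 -3.73] twist/5deg(neg=ccw) -10.12
```

The wrist moment rose to 3.7 N m, well past 0.5, so it's at the stop. Relax, release, rise.

Call:
{"fn": "arm_command", "kwargs": {
  "commands": [
    {"gripper": -1,"offset": [0,0,0],"twist": 0}
  ]
}}

```text
time: 22.87
eef_pos: [0.4944, 0.2316, 0.0878]
eef_rot: [-0.348, -0.566, 0.607, 0.436]
ft_force: [-1.6, -2.3, -2.5]
gripper_width: 0.0106
```

```bash
python3 -c "
from h import *
go([.4935,.2370,.086],-16.5)"
```

```text
t=22.87 pos(mm) [494.4 231.6  87.8] offs/20mm [ 0.26  0.1  -0.08] jawyaw 112.2 tooly [-0.135  0.02  -0.991] j [ 0.31  0.13  1.95  0.06  1.19 -1.68] w 10.6 F [-1.6 -2.3 -2.5] Tq [-1.02 -0.47 -3.41] twist/5deg(neg=ccw) -10.25
```

Call:
{"fn": "arm_command", "kwargs": {
  "commands": [
    {"gripper": 0,"offset": [0,0,0],"twist": 0},
    {"gripper": 0.2,"offset": [0,0,0],"twist": 0},
    {"gripper": 0.3,"offset": [0,0,0],"twist": 0},
    {"gripper": 0.3,"offset": [0,-0.4,0.05],"twist": 0},
    {"gripper": 0.5,"offset": [0,-0.6,0.08],"twist": 0},
    {"gripper": 1,"offset": [0,-0.6,0.08],"twist": 0},
    {"gripper": 1,"offset": [0,-0.6,0.08],"twist": 0},
    {"gripper": 1,"offset": [0,-0.6,0.08],"twist": 0},
    {"gripper": 1,"offset": [0,0,0],"twist": 0}
  ]
}}

```text
time: 23.62
eef_pos: [0.4955, 0.2281, 0.1509]
eef_rot: [-0.349, -0.566, 0.606, 0.437]
ft_force: [1.2, 0.2, 0.5]
gripper_width: 0.0854
```

```bash
python3 -c "
from h import *
go([.4935,.2370,.086],-16.5);knob('w12');top()"
```

```text
t=23.62 pos(mm) [495.5 228.1 150.9] offs/20mm [ 0.22  3.24 -0.45] jawyaw 112.1 tooly [-0.134  0.022 -0.991] j [ 0.3   0.05  1.92  0.06  1.3  -1.68] w 85.4 F [1.2 0.2 0.5] Tq [-0.02 -0.05  0.01] twist/5deg(neg=ccw) -10.28
knob 1484 [492.1 233.6] [36.2 12.2] barangle 8.5 z 0.08284905860284236
mark 130 [482.8 232.1  83.3]
-60 [(np.int64(42), 50.7), (np.int64(90), 51.2), (np.int64(72), 49.6)]
-50 [(np.int64(36), 52.0), (np.int64(51), 51.9), (np.int64(72), 51.0)]
-40 [None, None, (np.int64(66), 52.0)]
-30 [None, None, (np.int64(51), 51.5)]
-20 [None, (np.int64(18), 52.4), (np.int64(50), 51.7)]
-10 [None, (np.int64(67), 51.9), (np.int64(51), 52.0)]
0 [(np.int64(45), 51.8), (np.int64(80), 51.9), (np.int64(48), 51.7)]
10 [(np.int64(42), 51.9), (np.int64(91), 52.7), (np.int64(48), 51.8)]
20 [(np.int64(36), 54.7), (np.int64(78), 56.8), (np.int64(61), 55.8)]
30 [(np.int64(36), 56.7), (np.int64(77), 56.6), (np.int64(48), 56.9)]
40 [(np.int64(34), 56.7), (np.int64(77), 57.0), (np.int64(42), 56.7)]
50 [(np.int64(25), 56.5), (np.int64(80), 56.9), (np.int64(54), 56.8)]
60 [(np.int64(25), 51.9), (np.int64(54), 56.2), (np.int64(40), 51.6)]
```

```bash
python3 -c "
from h import *
f=grab_frame('wrist'); save(f,'w13'); P=pts(f); b=f['img'].min(2); z=P[...,2]
m=(abs(P[...,0]-.526)<.09)&(abs(P[...,1]-.2375)<.05)&(z>.046)&(z<.0575)&(b>95)
q=P[m];print('wrist',len(q),cv2.minAreaRect((q[:,:2]*1000).astype(np.float32)))
f=grab_frame('side'); P=pts(f); b=f['img'].min(2); z=P[...,2]; u,v=dockframe(P)
m=(abs(u)<.072)&(abs(v)<.035)&(z>.049)&(z<.055)&(b>105)
q=P[m];print('side top',len(q),cv2.minAreaRect((q[:,:2]*1000).astype(np.float32)))
k=(abs(u)<.085)&(abs(v)<.05)&(z>.072)&(z<.085)&(f['img'].max(2)<90); q=P[k]; print('side knob',cv2.minAreaRect((q[:,:2]*1000).astype(np.float32)) if len(q)>5 else len(q))
cv2.imwrite('pics/s14.png',cv2.resize(f['img'][150:420,180:400],None,fx=2.2,fy=2.2)[:,:,::-1])
"
```

```text
wrist 9971 ((527.5569458007812, 238.88487243652344), (129.3469696044922, 56.27294158935547), 8.017644882202148)
side top 1250 ((525.1087646484375, 239.80662536621094), (128.78604125976562, 56.533843994140625), 8.2351655960083)
side knob ((488.0427551269531, 236.6168975830078), (34.53704833984375, 12.611459732055664), 16.49833106994629)
```

View pics/s14.png

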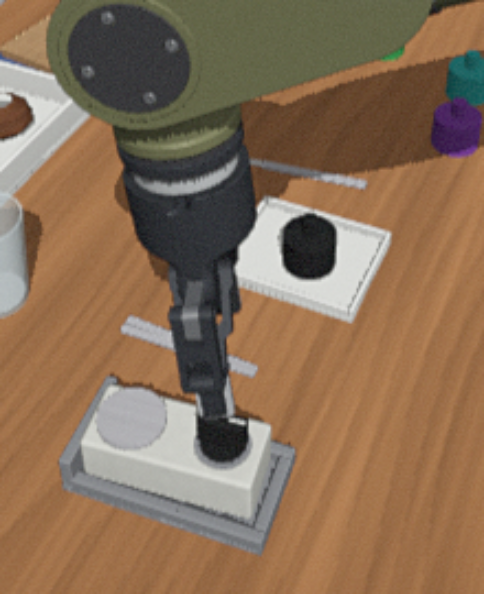

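```bash
python3 -c "
from h import *
print(state()['time'], job_done())"
```

```text
the job is handed in; nothing more can be done
23.8167 None
```

The cap is in the tray, the stirrer is in its dock, and the knob is turned back to off. I handed the job in at 23.8 s with the gripper clear of everything.

**Cap:** The black cap came off the knob and stands upright, open side down, in the white tray. Its top measured about 41 mm and its stub about 59 mm above the bench.

**Stirrer:** It was lowered into the dock with the disc end at the tall wall and the knob end away from it. Its top was level at about 51–52 mm (51 expected), both after release and after the knob was turned.

**Knob:** One grasp turned it anticlockwise until the wrist moment rose to 3.7 N m, well past the 0.5 that marks the stop. Afterwards the pointer read 180.5° in the stirrer's frame, about 112° from where it started; that is consistent with the off stop.

Checks that were less clean:
- **Tool tilt:** the tool drifted to about 8° off vertical while carrying the stirrer. The stirrer went in tilted and was pressed level against the dock floor before release.
- **Stop overshoot:** the turn went further past the stop than needed. This turned the stirrer within its 3 mm of play, so it sits about 3° askew to the dock, still flat on the floor.
- **Knob angle:** the side camera read the bar about 8° differently from the wrist camera. The gripper partly hid it there, so I relied on the wrist view and the stop moment.
- **Other things on the bench:** I did not measure them again at the end. Those visible in the last side view looked undisturbed.

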